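# Pile and cap the fish cakes, then dial in the count

## Task

Turn the black dial on the white portion packer back to its zero stop. Then pile all the frozen fish cakes that lie on the blue board, in any order, into one straight stack centred on the packer's round metal plate, and lay the steel capping disc with the black knob flat and centred on top. Last, turn the dial clockwise exactly one click for each fish cake in the stack, and let go of everything with the stack still standing; leave the green tea carton beside the packer where it is.

Things in the scene. Friction and masses are not known exactly. Their poses are not given: they have to be found in the camera images.
- packer: the portion packer: a fixed white slab, 125 mm (x) by 270 mm (y), top 30 mm above the table, with a round metal plate on its right half (-y) and the black dial on its left half (+y, 150 mm from the plate's centre). Origin at the centre of its underside, at table height; z up. It may be turned slightly about z. Between it and the robot stands a blue hand sealer whose arm slopes up to a raised black handle, up to about 250 mm high, some 10 cm nearer the robot than the dial.
- plate_centre (a point): the centre of the round metal plate's top face, 36 mm above the table; the plate is 92 mm in diameter and flat, with no rim. Axes as the packer's.
- dial_grip (a point): on the dial's axis (vertical), halfway up its grip bar, 56 mm above the table. The black dial is a 48 mm round skirt (its top 39 mm above the table) with an upright grip bar on it, 44 mm long, 14 mm wide, reaching from 39 to 70 mm above the table; turn it by pinching the bar across its 14 mm. The bar lies along this point's x axis, which turns with the dial; its white-lined end is the pointer, towards the point's -x.
- dial (a joint): angle of the dial in rad, 0 at its zero stop (pointer at the red mark, towards the robot: the packer's -x) and growing as it turns clockwise seen from above. It clicks into a rest position every 30 degrees (0.5236 rad), 0 to 6, marked by ticks; let go near one it snaps to it. The end stops lie just beyond 0 and 6 clicks. Turning over a click takes about 0.065 N m. At the start it stands 1 to 5 clicks up.
- cake0: one of up to five identical frozen fish cakes: a hard, flat, golden-brown round disc, 60 mm in diameter, 18 mm thick, about 60 g, lying flat on the blue board at the start. Origin at the centre of its underside, z up its axis. Three to five of the five are there in a run; an absent one has no pose.
- cake1: one of up to five identical frozen fish cakes: a hard, flat, golden-brown round disc, 60 mm in diameter, 18 mm thick, about 60 g, lying flat on the blue board at the start. Origin at the centre of its underside, z up its axis. Three to five of the five are there in a run; an absent one has no pose.
- cake2: one of up to five identical frozen fish cakes: a hard, flat, golden-brown round disc, 60 mm in diameter, 18 mm thick, about 60 g, lying flat on the blue board at the start. Origin at the centre of its underside, z up its axis. Three to five of the five are there in a run; an absent one has no pose.
- cake3: one of up to five identical frozen fish cakes: a hard, flat, golden-brown round disc, 60 mm in diameter, 18 mm thick, about 60 g, lying flat on the blue board at the start. Origin at the centre of its underside, z up its axis. Three to five of the five are there in a run; an absent one has no pose.
- cake4: one of up to five identical frozen fish cakes: a hard, flat, golden-brown round disc, 60 mm in diameter, 18 mm thick, about 60 g, lying flat on the blue board at the start. Origin at the centre of its underside, z up its axis. Three to five of the five are there in a run; an absent one has no pose.
- cap: the capping disc: a steel disc 60 mm in diameter and 10 mm thick with an upright round black knob in its middle, 22 mm in diameter, from 10 to 32 mm above the disc's underside; 0.14 kg. Lies flat on the blue board at the start. Origin at the centre of its underside, z up its axis.
- board: the fixed blue board, 200 mm (x) by 290 mm (y), 12 mm thick, on which cakes and cap lie in two rows of three places some 95 mm apart, at about x = -48 and +48 mm and y = -95, 0 and +95 mm in its frame (which of them lies where varies, some places are empty). Origin at the centre of its underside, at table height; z up.
- tea_carton: a small green tea carton, 34x42x52 mm, standing on the table to the left of the packer; a bystander. Origin at the centre of its underside.

How it is judged:
By the outcome, as a careful person would: the job done as asked, in the order asked, and still so for the second after the job is handed in, with the robot touching nothing.
Of cake0, cake1, cake2, cake3, cake4 only 3 to 5 are there at a start; the rules pass over those that are not, and their reading is None.
At some moment in a run one of cake0, cake1, cake2, cake3, cake4, cap may be knocked a few centimetres aside while the robot is not near it.
Once in a run the grip may slacken for a moment while it holds something.
It also fails if it takes over 210 s, if anything falls off the work surface, if the arm or the gripper's body presses on something with over 40 N, if the wrist force passes 120 N, or if a joint passes its speed limit or range.

## Robot

A 6-joint arm with a two-finger parallel gripper is mounted at the origin on the work surface; the furniture and walls round the work are solid. World frame = base frame: x ahead of the robot, y to its left, z up, the work surface at z = 0. Lengths are in m, angles in rad, forces in N, time in s.
With the tool pointing down it reaches from about 0.425 to 0.95 m from the base axis. Payload 3.5 kg.
Tool frame: the origin (TCP) lies at the very end of the fingers, on their centre line; the grasp point (between the pads) lies ctrl.tcp_to_grasp behind it (ctrl.tcp_to_grasp is the distance from the TCP to the grasp point, in m); z points along the fingers, y is the line along which they close (so a half turn about z gives the same grasp; the last joint's range is limited). The gripper opens to 85 mm and grips with 20 to 120 N. Pads are 22 mm wide; open, the fingers measure 114 mm over their backs; the gripper's body (76 mm by 85 mm) begins 54 mm behind the grasp point. The pads swing forward as they close: fully open they stand 13 mm farther back than shut.
Start: joints at [-1.389, 0.286, 1.577, -0, 1.279, -0.15], TCP at [0.22, -0.638, 0.231] pointing down, gripper open.
Joint ranges: [-2.77, 2.77], [-0.9, 2.22], [0.21, 2.48], [-1.53, 4.67], [0.24, 2.81], [-2.84, 2.84]. Speed limits (rad/s): [2.79, 2.79, 3.14, 3.14, 3.14, 3.14].

## Interface

Orientations are given as a unit quaternion [x, y, z, w].
In Python, from plant import ctrl gives the robot as it stands.
- The arm moves only by the shell command python3 -m inch 'ROWS' [FORCE]. ROWS is JSON, a list of rows, each an object with "slide": the shift along the tool's x, y, z in cm, a list of three; "turn": the turn about the tool's z in rad; "grip": the finger opening in cm, from 0 to 8.54. A call has 1 to 20 rows; each row is the pose to reach, as a shift and turn from the pose commanded when the call began, along the tool's axes at that moment; what a row does not reach only later rows make up. A row lasts 1/10 s, in which the tool goes at most 50 mm and 8.59 degrees, less where a joint would pass 70% of its speed; a pose out of reach is approached as far as the arm can. A call with a gripper value outside its range is refused whole. The fingers move at their own pace and stop on an object; FORCE is the grip in N (left out, the last holds). Time passes only in rows, so rows that repeat a pose let the fingers close. It gives the time, the measured TCP pose, the force, the opening and the grip force at its end, in the units of the state.
- ctrl.get_state(): the state, without advancing time (a new reading comes with each control period).
- ctrl.read_camera(name): name is "side" or "top" or "wrist"; returns (picture, depth): 384x512x3 uint8, red, green, blue; 384x512 float32, m along the optical axis (not along the pixel's ray), 0 where there is no reading.
- ctrl.camera_info(name): a dict with "K" (3x3 intrinsics, pixels), "camera_from_world" (4x4, takes a point from world to camera coordinates); the wrist camera has in their place "T_tool_cam" (4x4, takes a point from camera to tool coordinates, whose origin is the TCP and whose axes are the flange's). Camera axes: x right, y down, z forward; pixel columns grow to the right and rows downward; lengths in m; the calibration is good to about 2 mm. The wrist camera is an equidistant fisheye: a pixel r from the principal point sees the ray r / f radians off the axis. A picture is of the moment at which its call begins: read the wrist's pose just before it. camera_info takes no time and is no camera call.
- ctrl.sign_off(): hands the job in; it is judged then, once.
The state is a dict: "time": time; "qpos": joint angles; "dq": joint speeds; "joint_efforts": joint torques, N m; "eef_pos": TCP position; "tcp_rot": TCP orientation; "contact_force": force on the tool from outside, world axes, zero at the start; "wrist_torque": the same for the moment, N m; "opening": opening from 0.0 (shut) to 1.0 (fully open); "finger_force": force on a finger pad.
Only numpy, scipy, OpenCV 4.12 (cv2) and the standard library are available. Lean on these libraries where they do the work, as an engineer would, in place of code of your own. Each camera call takes 0.05 s, during which the arm holds its last target. There are 200 camera calls.

## Working session

There is one attempt and no reset: what is moved stays moved. The work goes in short steps, Python scripts to look and compute and a shell command to move; the robot and the scene stay as the last step left them, time stands still between calls to the robot, and variables do not carry over. Pictures are saved under pics/ and viewed, at most 14 in all, crops included, and the job is handed in when it is done.

```bash
ls; mkdir -p pics; python3 - <<'E'
from plant import ctrl
import cv2,numpy as np
print(ctrl.tcp_to_grasp); s=ctrl.get_state(); print(s)
for n in ("side","top","wrist"):
    i=ctrl.camera_info(n); print(n,{k:np.round(v,4).tolist() if not isinstance(v,str) else v for k,v in i.items()})
    p,d=ctrl.read_camera(n); np.savez(f'pics/{n}0.npz',p=p,d=d); cv2.imwrite(f'pics/{n}0.png',p[:,:,::-1])
a=cv2.imread('pics/side0.png');b=cv2.imread('pics/top0.png')
E
```

```text
pics
0.0187
{'time': 0.0, 'qpos': array([-1.38898113e+00,  2.87223899e-01,  1.57818930e+00, -1.52795396e-05,
        1.27858801e+00, -1.50001613e-01]), 'dq': array([-1.25104656e-03, -7.86841606e-04, -7.16415779e-05, -4.45723396e-04,
       -2.26144620e-04, -4.06094074e-04]), 'joint_efforts': array([ 5.93852997e-05, -4.05983698e+01, -2.92623836e+01, -2.05731112e-04,
        5.73132929e-03,  2.49057393e-06]), 'eef_pos': array([ 0.21979155, -0.63751516,  0.22990169]), 'tcp_rot': array([ 9.86267661e-01,  1.65150388e-01, -2.64677609e-05, -1.20401130e-03]), 'contact_force': array([ 0.25029674,  0.35199231, -0.70676412]), 'wrist_torque': array([0.00562578, 0.01207889, 0.06014848]), 'finger_force': 0.0, 'opening': 1.002140642434211}
side {'K': [[382.9885, 0.0, 256.1841], [0.0, 382.9885, 188.6959], [0.0, 0.0, 1.0]], 'camera_from_world': [[-0.8129, -0.5824, -0.0003, 0.3824], [-0.3041, 0.4248, -0.8527, 0.2096], [0.4968, -0.693, -0.5224, 1.0348], [0.0, 0.0, 0.0, 1.0]]}
top {'K': [[375.9163, 0.0, 258.3903], [0.0, 375.9163, 190.3018], [0.0, 0.0, 1.0]], 'camera_from_world': [[-0.0037, -0.9998, 0.0185, -0.0131], [-0.9973, 0.0023, -0.0734, 0.4815], [0.0733, -0.0187, -0.9971, 1.0757], [0.0, 0.0, 0.0, 1.0]]}
wrist {'K': [[297.3186, 0.0, 257.9124], [0.0, 297.3186, 190.4999], [0.0, 0.0, 1.0]], 'T_tool_cam': [[-0.0013, -0.9608, -0.2774, 0.0695], [1.0, -0.0014, 0.0003, -0.0008], [-0.0007, -0.2774, 0.9608, -0.1438], [0.0, 0.0, 0.0, 1.0]]}
```

View pics/top0.png

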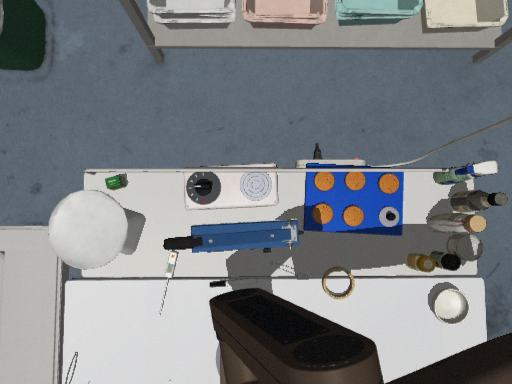

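View pics/side0.png

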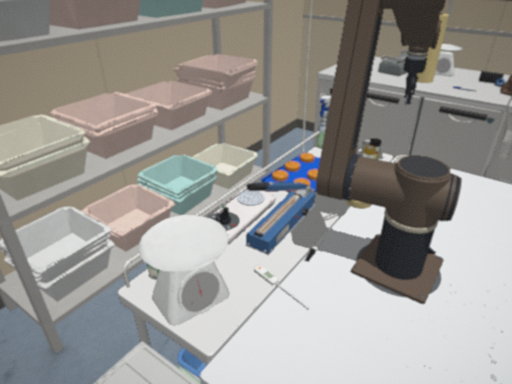

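The top view shows five cakes (pixels ~(324,181), (355,181), (389,184), (322,214), (353,215)), the cap at (389,216), the plate at (256,185), the dial at (204,187) and the carton at (116,181). The sealer handle is at (180,243). Next I'll measure these.

```bash
cat > h.py <<'E'
import numpy as np, cv2
from scipy.spatial.transform import Rotation as R
from plant import ctrl
def top2w(uv,z,n='top'):
    i=ctrl.camera_info(n); K=np.array(i['K']); T=np.linalg.inv(np.array(i['camera_from_world']))
    r=T[:3,:3]@np.linalg.inv(K)@[uv[0],uv[1],1]; o=T[:3,3]
    return o+r*(z-o[2])/r[2]
def wray(uv,s):
    i=ctrl.camera_info('wrist'); K=np.array(i['K']); T=np.array(i['T_tool_cam'])
    d=np.array([uv[0]-K[0,2],uv[1]-K[1,2]]); r=np.hypot(*d); th=r/K[0,0]
    v=np.r_[d/max(r,1e-9)*np.sin(th),np.cos(th)]
    Q=R.from_quat(s['tcp_rot']).as_matrix()
    return Q@T[:3,3]+Q@np.zeros(3)+s['eef_pos'], Q@T[:3,:3]@v
def w2w(uv,z,s):
    o,r=wray(uv,s); return o+r*(z-o[2])/r[2]
def wproj(P,s):
    i=ctrl.camera_info('wrist'); K=np.array(i['K']); T=np.array(i['T_tool_cam'])
    Q=R.from_quat(s['tcp_rot']).as_matrix()
    c=np.linalg.inv(T)@np.r_[Q.T@(np.array(P)-s['eef_pos']),1]
    th=np.arctan2(np.hypot(c[0],c[1]),c[2]); d=c[:2]/max(np.hypot(c[0],c[1]),1e-9)
    return K[:2,2]+K[0,0]*th*d
def shot(n,name):
    s=ctrl.get_state(); p,d=ctrl.read_camera(n); np.savez(f'pics/{name}.npz',p=p,d=d,pos=s['eef_pos'],rot=s['tcp_rot'])
    cv2.imwrite(f'pics/{name}.png',p[:,:,::-1]); return s,p,d
def yaw(s): # tool x heading in world
    x=R.from_quat(s['tcp_rot']).as_matrix()[:,0]; return np.arctan2(x[1],x[0])
def rel(P,s=None,yaw_to=None):
    """shift in cm along the tool axes from the present pose to TCP point P; turn to heading yaw_to of tool x"""
    s=s or ctrl.get_state(); Q=R.from_quat(s['tcp_rot']).as_matrix()
    r=Q.T@(np.array(P)-s['eef_pos'])*100
    t=None if yaw_to is None else -((yaw_to-yaw(s)+np.pi)%(2*np.pi)-np.pi)
    return np.round(r,2).tolist(), t
def blobs(p,lo,hi,amin):
    m=cv2.inRange(cv2.cvtColor(p,cv2.COLOR_RGB2HSV),lo,hi)
    m=cv2.morphologyEx(m,cv2.MORPH_OPEN,np.ones((3,3),np.uint8))
    c,_=cv2.findContours(m,cv2.RETR_EXTERNAL,cv2.CHAIN_APPROX_NONE)
    return [x for x in c if cv2.contourArea(x)>amin],m
E
python3 - <<'E'
from h import *
p=np.load('pics/top0.npz')['p']; d=np.load('pics/top0.npz')['d']
for c in blobs(p,(5,110,90),(25,255,255),150)[0]:
    (u,v),r=cv2.minEnclosingCircle(c); m=cv2.moments(c); print('cake',m['m10']/m['m00'],m['m01']/m['m00'],r,cv2.contourArea(c),top2w((m['m10']/m['m00'],m['m01']/m['m00']),.03).round(4))
for c in blobs(p,(105,150,100),(125,255,255),1000)[0]:
    q=cv2.minAreaRect(c); print('blue',q,top2w(q[0],.012).round(4))
for c in blobs(p,(45,100,40),(80,255,255),60)[0]: print('green',cv2.minAreaRect(c),top2w(cv2.minAreaRect(c)[0],.05))
for n,uv,z in (('dial',(204,187),.039),('plate',(256,185),.036),('cap',(390,216),.03),('handle',(180,243),.25)): print(n,top2w(uv,z).round(3))
# depth of handle
i=ctrl.camera_info('top');K=i['K']
T=np.linalg.inv(np.array(i['camera_from_world']))
vv,uu=np.mgrid[160:260,150:310]; Z=d[160:260,150:310]
P=np.stack([(uu-K[0][2])/K[0][0]*Z,(vv-K[1][2])/K[1][1]*Z,Z,np.ones_like(Z)],-1)@T.T
for a,b in ((180,243),(200,240),(240,236),(280,233),(204,187),(256,185),(230,190)): print((a,b),P[b-160,a-150,:3].round(3))
m=P[...,2]>.1; print('tall', P[m][:,:3].min(0),P[m][:,:3].max(0))
cv2.imwrite('pics/dialcrop.png',cv2.resize(p[160:260,160:310,::-1],None,fx=5,fy=5,interpolation=cv2.INTER_CUBIC))
E
```

```text
cake 352.60797720797717 215.65754985754984 10.097284317016602 292.5 [ 0.4069 -0.285   0.03  ]
cake 324.65724078834614 212.50385604113112 9.875711441040039 194.5 [ 0.4162 -0.2045  0.03  ]
cake 388.2729935559461 183.1417691857059 10.043993949890137 284.5 [ 0.5005 -0.391   0.03  ]
cake 354.48727272727274 180.21575757575755 9.962529182434082 275.0 [ 0.5092 -0.2928  0.03  ]
cake 323.6416083916084 180.60780885780883 10.090779304504395 286.0 [ 0.5083 -0.2031  0.03  ]
blue ((240.72415161132812, 235.81036376953125), (24.721973419189453, 96.95006561279297), 86.633544921875) [0.3499 0.037  0.012 ]
blue ((353.5, 201.5), (59.0, 97.0), 90.0) [ 0.4484 -0.2934  0.012 ]
green ((112.65000915527344, 181.9499969482422), (9.803059577941895, 13.914020538330078), 71.56504821777344) [0.5036089 0.3951887 0.05     ]
green ((11.732760429382324, 60.95690155029297), (32.563995361328125, 18.251596450805664), 23.198591232299805) [0.85181432 0.69040117 0.05      ]
dial [0.49  0.141 0.039]
plate [ 0.495 -0.007  0.036]
cap [ 0.405 -0.393  0.03 ]
handle [0.346 0.167 0.25 ]
(180, 243) [0.344 0.172 0.227]
(200, 240) [0.35  0.128 0.208]
(240, 236) [0.356 0.035 0.157]
(280, 233) [ 0.361 -0.07   0.107]
(204, 187) [0.487 0.137 0.07 ]
(256, 185) [ 0.495 -0.007  0.036]
(230, 190) [0.401 0.006 1.108]
tall [ 0.32798182 -0.0809709   0.10038116] [0.40129399 0.20987328 1.10821064]
```

View pics/dialcrop.png

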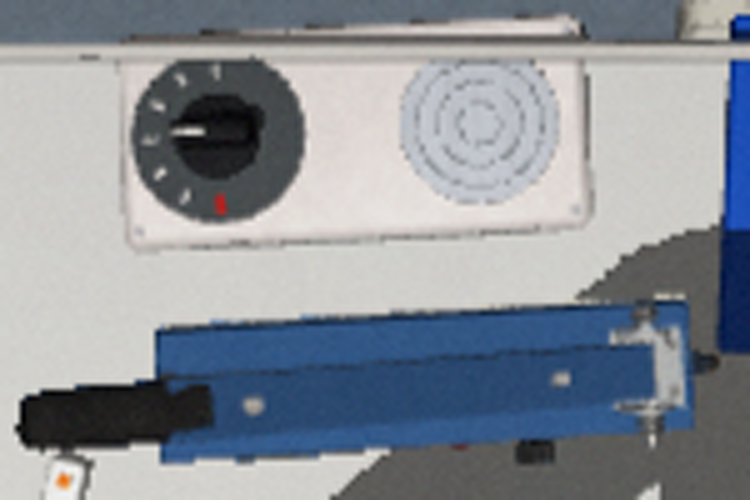

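```bash
python3 - <<'E'
from h import *
d=np.load('pics/top0.npz')['d']
i=ctrl.camera_info('top');K=i['K'];T=np.linalg.inv(np.array(i['camera_from_world']))
for u in (120,195,215,240,330):
  for v in range(166,176):
    Z=d[v,u]; P=T@np.r_[(u-K[0][2])/K[0][0]*Z,(v-K[1][2])/K[1][1]*Z,Z,1]
    if .05<P[2]<.3: print(u,v,P[:3].round(3))
print(rel((.45,-.30,.33),yaw_to=1.2), yaw(ctrl.get_state()))
print(rel((.22,-.60,.33)))
E
```

```text
120 169 [0.537 0.368 0.072]
120 170 [0.535 0.368 0.071]
120 171 [0.531 0.367 0.074]
195 169 [0.537 0.162 0.073]
195 170 [0.534 0.161 0.076]
195 171 [0.532 0.162 0.071]
215 169 [0.537 0.106 0.076]
215 170 [0.534 0.106 0.075]
215 171 [0.531 0.107 0.071]
240 169 [0.537 0.037 0.075]
240 170 [0.534 0.037 0.075]
240 171 [0.531 0.037 0.073]
330 169 [ 0.536 -0.212  0.077]
330 170 [ 0.534 -0.214  0.069]
330 171 [ 0.531 -0.213  0.071]
([32.77, -24.45, -9.92], np.float64(-0.8682108456903999)) 0.3317891543095999
([1.25, -3.57, -9.97], None)
```

```bash
python3 -m inch '[{"slide":[1,-3,-9],"turn":0,"grip":8},{"slide":[1,-3,-9],"turn":0,"grip":8},{"slide":[32.8,-24.4,-10],"turn":-0.87,"grip":8},{"slide":[32.8,-24.4,-10],"turn":-0.87,"grip":8},{"slide":[32.8,-24.4,-10],"turn":-0.87,"grip":8},{"slide":[32.8,-24.4,-10],"turn":-0.87,"grip":8},{"slide":[32.8,-24.4,-10],"turn":-0.87,"grip":8},{"slide":[32.8,-24.4,-10],"turn":-0.87,"grip":8},{"slide":[32.8,-24.4,-10],"turn":-0.87,"grip":8},{"slide":[32.8,-24.4,-10],"turn":-0.87,"grip":8},{"slide":[32.8,-24.4,-10],"turn":-0.87,"grip":8},{"slide":[32.8,-24.4,-10],"turn":-0.87,"grip":8},{"slide":[32.8,-24.4,-10],"turn":-0.87,"grip":8},{"slide":[32.8,-24.4,-10],"turn":-0.87,"grip":8},{"slide":[32.8,-24.4,-10],"turn":-0.87,"grip":8}]' 60
python3 - <<'E'
from h import *
s,p,d=shot('wrist','w1')
print(s['eef_pos'],yaw(s),s['qpos'])
for c in blobs(p,(5,110,70),(25,255,255),300)[0]:
    m=cv2.moments(c);u=(m['m10']/m['m00'],m['m01']/m['m00']); print('cake',np.round(u,1),cv2.contourArea(c),w2w(u,.03,s).round(4))
print(rel((.489,.141,.33),yaw_to=1.6))
E
```

```text
time: 1.65
eef_pos: [0.4499, -0.3016, 0.3312]
tcp_rot: [0.825, 0.565, -0.0, -0.0]
contact_force: [-0.3, 0.2, 0.8]
opening: 0.935
finger_force: 0.0
[ 0.44987725 -0.30162705  0.33115321] 1.1998357173356957 [-7.77955579e-01 -7.12330700e-02  1.78457680e+00 -1.17875816e-04
  1.42856154e+00 -4.06978244e-01]
cake [194.5 292.9] 371.0 [ 0.2472 -0.496   0.03  ]
cake [307.3 194.6] 990.5 [ 0.4978 -0.3902  0.03  ]
cake [230.9 157.4] 767.5 [ 0.4084 -0.2919  0.03  ]
cake [291.9 135.2] 1057.5 [ 0.5065 -0.2936  0.03  ]
cake [210.   99.5] 1114.0 [ 0.4125 -0.1985  0.03  ]
cake [270.   80.1] 1104.5 [ 0.5056 -0.2047  0.03  ]
([42.66, -12.4, 0.13], np.float64(-0.39998981816915036))
```

View pics/w1.png

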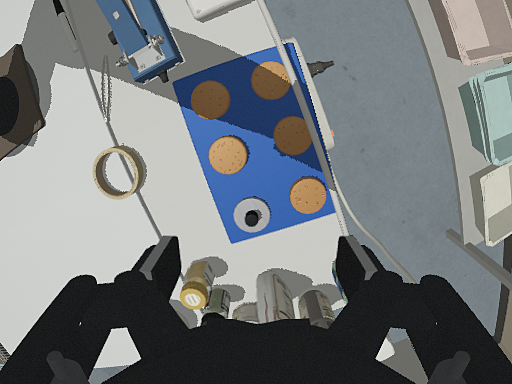

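The wrist view confirms five cakes ((307,195), (231,157), (292,135), (210,100), (270,80)) and the cap at (251,216). Positions agree with the top camera within about 6 mm. I'm moving to the dial.

```bash
python3 -m inch '[{"slide":[42.6,-12.4,1],"turn":-0.4,"grip":3},{"slide":[42.6,-12.4,1],"turn":-0.4,"grip":3},{"slide":[42.6,-12.4,1],"turn":-0.4,"grip":3},{"slide":[42.6,-12.4,1],"turn":-0.4,"grip":3},{"slide":[42.6,-12.4,1],"turn":-0.4,"grip":3},{"slide":[42.6,-12.4,1],"turn":-0.4,"grip":3},{"slide":[42.6,-12.4,1],"turn":-0.4,"grip":3},{"slide":[42.6,-12.4,1],"turn":-0.4,"grip":3},{"slide":[42.6,-12.4,1],"turn":-0.4,"grip":3},{"slide":[42.6,-12.4,1],"turn":-0.4,"grip":3},{"slide":[42.6,-12.4,1],"turn":-0.4,"grip":3},{"slide":[42.6,-12.4,1],"turn":-0.4,"grip":3}]' 60
python3 - <<'E'
from h import *
s,p,d=shot('wrist','w2')
print(s['eef_pos'],yaw(s),s['qpos'])
for z,n in((.07,'bar top'),(.036,'plate')): pass
print('dial px',wproj((.489,.141,.07),s),'plate px',wproj((.494,-.007,.036),s))
E
```

```text
time: 2.9
eef_pos: [0.4887, 0.1404, 0.3213]
tcp_rot: [0.697, 0.718, -0.0, 0.0]
contact_force: [0.0, -0.5, -0.2]
opening: 0.354
finger_force: 0.0
[0.48866761 0.14038209 0.32128256] 1.60044786797371 [ 8.01978594e-02 -1.45458701e-01  1.87001692e+00 -4.75765149e-04
  1.41717926e+00  5.06191796e-02]
dial px [258.98705757 158.98488973] plate px [259.29456513 246.5701755 ]
```

View pics/w2.png

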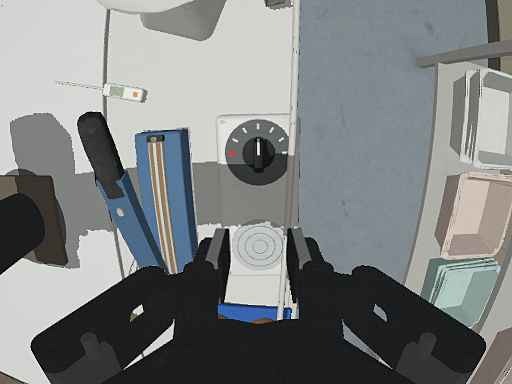

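The dial sits at pixel (258,152) with its pointer at the top, on tick 3. The plate is at (260,246). I'll measure both precisely.

```bash
python3 - <<'E'
from h import *
f=np.load('pics/w2.npz'); p=f['p']; s=dict(eef_pos=f['pos'],tcp_rot=f['rot'])
g=cv2.cvtColor(p,cv2.COLOR_RGB2GRAY)
m=cv2.inRange(g,0,110); m[:, :215]=0; m[:,293:]=0; m[:112]=0; m[190:]=0
n,l,st,c=cv2.connectedComponentsWithStats(m); k=1+np.argmax(st[1:,4]); print('dark',st[k],c[k])
cs,_=cv2.findContours((l==k).astype(np.uint8),cv2.RETR_EXTERNAL,cv2.CHAIN_APPROX_NONE); e=cv2.fitEllipse(max(cs,key=len)); print(e, w2w(e[0],.039,s))
for z,uv in((.07,(258,138)),(.039,e[0])): print(w2w(uv,z,s))
# bar: blackest
b=cv2.inRange(g,0,22); b[:, :225]=0; b[:,290:]=0; b[:118]=0; b[182:]=0
cv2.imwrite('pics/bar.png',np.hstack([cv2.resize(p[110:190,215:300,::-1],None,fx=4,fy=4,interpolation=cv2.INTER_CUBIC),cv2.cvtColor(cv2.resize(b[110:190,215:300],None,fx=4,fy=4),cv2.COLOR_GRAY2BGR)]))
# plate: circles via Hough
g2=cv2.GaussianBlur(g,(3,3),0)
m=cv2.inRange(cv2.cvtColor(p,cv2.COLOR_RGB2HSV),(95,12,120),(130,70,240)); m[:215]=0;m[280:]=0;m[:,:225]=0;m[:,290:]=0
cs,_=cv2.findContours(m,cv2.RETR_EXTERNAL,cv2.CHAIN_APPROX_NONE); c=max(cs,key=cv2.contourArea); e=cv2.fitEllipse(cv2.convexHull(c)); print('plate',e,w2w(e[0],.036,s), cv2.contourArea(c))
E
```

```text
dark [ 225  120   64   66 3151] [257.61472548 153.16058394]
((257.91131591796875, 151.6526641845703), (60.97846603393555, 66.56966400146484), 165.30545043945312) [0.48742179 0.14622005 0.039     ]
[0.48686188 0.16940953 0.07      ]
[0.48742179 0.14622005 0.039     ]Traceback (most recent call last):
  File "<stdin>", line 14, in <module>
cv2.error: OpenCV(4.12.0) /io/opencv/modules/imgproc/src/shapedescr.cpp:361: error: (-201:Incorrect size of input array) There should be at least 5 points to fit the ellipse in function 'fitEllipseNoDirect'
```

View pics/bar.png

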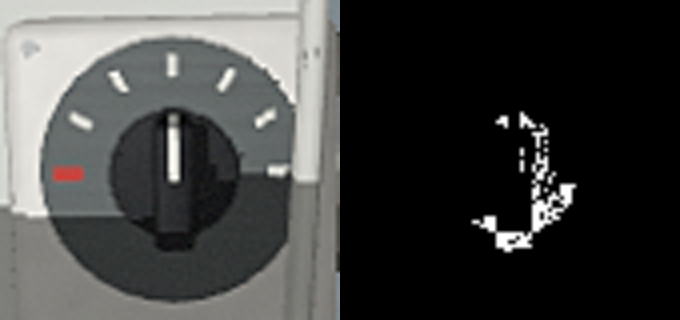

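```bash
python3 - <<'E'
from h import *
f=np.load('pics/w2.npz'); p=f['p']; s=dict(eef_pos=f['pos'],tcp_rot=f['rot'])
print('ring',w2w((257.9,151.65),.031,s),'skirt',w2w((258.75,152.5),.039,s))
g=cv2.cvtColor(p,cv2.COLOR_RGB2GRAY)
# plate outline around (260,246): Hough
roi=g[205:285,225:292]
h=cv2.HoughCircles(cv2.GaussianBlur(roi,(3,3),0),cv2.HOUGH_GRADIENT,1,50,param1=60,param2=12,minRadius=20,maxRadius=32); print(h)
if h is not None:
  print(w2w((h[0,0,0]+225,h[0,0,1]+205),.036,s))
# top: same
q=np.load('pics/top0.npz')['p']; print('top ring',top2w((203.7,187.5),.031),top2w((256,185.4),.036))
for y in(.143,): print(rel((.4875,y,.12),yaw_to=1.612),rel((.4875,y,.044)))
E
```

```text
ring [0.48744485 0.14499901 0.031     ] skirt [0.48866958 0.1450118  0.039     ]
[[[34.5 45.5 23.5]]]
[ 0.49454999 -0.01417942  0.036     ]
top ring [0.48895798 0.14251236 0.031     ] [ 0.49425213 -0.00743004  0.036     ]
([0.3, -0.12, 20.14], np.float64(-0.01232074275655659)) ([0.3, -0.12, 27.74], None)
```

```bash
python3 -m inch '[{"slide":[0.3,-0.1,5],"turn":-0.01,"grip":3},{"slide":[0.3,-0.1,10],"turn":-0.01,"grip":3},{"slide":[0.3,-0.1,15],"turn":-0.01,"grip":3},{"slide":[0.3,-0.1,20],"turn":-0.01,"grip":3},{"slide":[0.3,-0.1,22.5],"turn":-0.01,"grip":3},{"slide":[0.3,-0.1,25],"turn":-0.01,"grip":3},{"slide":[0.3,-0.1,26.5],"turn":-0.01,"grip":3},{"slide":[0.3,-0.1,27.6],"turn":-0.01,"grip":3},{"slide":[0.3,-0.1,27.6],"turn":-0.01,"grip":3},{"slide":[0.3,-0.1,27.6],"turn":-0.01,"grip":1},{"slide":[0.3,-0.1,27.6],"turn":-0.01,"grip":1},{"slide":[0.3,-0.1,27.6],"turn":-0.01,"grip":1},{"slide":[0.3,-0.1,27.6],"turn":-0.01,"grip":1},{"slide":[0.3,-0.1,27.6],"turn":-0.01,"grip":1}]' 40
python3 -c "
from h import *
s=ctrl.get_state();print(s['eef_pos'],yaw(s),s['wrist_torque'],s['qpos'])"
```

```text
time: 4.35
eef_pos: [0.4886, 0.144, 0.0463]
tcp_rot: [0.692, 0.722, 0.001, 0.001]
contact_force: [2.5, -5.2, -0.4]
opening: 0.157
finger_force: 42.7
[0.48863334 0.14395361 0.04630106] 1.6123937438901637 [-0.73626904 -0.36543999  0.00347148] [ 8.77197966e-02  1.62461263e-01  2.10198572e+00 -1.60908794e-03
  8.74429307e-01  4.71512930e-02]
```

```bash
python3 -m inch '[{"slide":[0,0,0],"turn":-0.12,"grip":1},{"slide":[0,0,0],"turn":-0.24,"grip":1},{"slide":[0,0,0],"turn":-0.36,"grip":1},{"slide":[0,0,0],"turn":-0.48,"grip":1},{"slide":[0,0,0],"turn":-0.6,"grip":1},{"slide":[0,0,0],"turn":-0.72,"grip":1},{"slide":[0,0,0],"turn":-0.84,"grip":1}]'
python3 -c "
from h import *
s=ctrl.get_state();print(s['eef_pos'],yaw(s),s['wrist_torque'],s['qpos'])"
```

```text
time: 5.05
eef_pos: [0.4887, 0.1439, 0.0463]
tcp_rot: [0.336, 0.942, -0.0, 0.001]
contact_force: [1.8, -4.1, 0.1]
opening: 0.153
finger_force: 42.8
[0.48865498 0.14390177 0.04631781] 2.4571237880293806 [-0.79208532 -0.35215586  0.00651   ] [ 8.76718237e-02  1.62504379e-01  2.10189608e+00 -1.76351473e-03
  8.74573929e-01 -7.97527634e-01]
```

```bash
python3 -m inch '[{"slide":[0,0,0],"turn":-0.12,"grip":1},{"slide":[0,0,0],"turn":-0.24,"grip":1},{"slide":[0,0,0],"turn":-0.36,"grip":1},{"slide":[0,0,0],"turn":-0.48,"grip":1},{"slide":[0,0,0],"turn":-0.6,"grip":1},{"slide":[0,0,0],"turn":-0.7,"grip":1},{"slide":[0,0,0],"turn":-0.75,"grip":1},{"slide":[0,0,0],"turn":-0.75,"grip":1}]'
python3 -c "
from h import *
s=ctrl.get_state();print(s['eef_pos'],yaw(s),s['wrist_torque'],s['qpos'])"
```

```text
time: 5.85
eef_pos: [0.4887, 0.1439, 0.0463]
tcp_rot: [-0.031, 1.0, -0.001, 0.001]
contact_force: [2.7, -4.7, 0.4]
opening: 0.155
finger_force: 42.8
[0.48869112 0.14386082 0.04632794] -3.079819772532011 [-0.84464351 -0.4265631  -0.03897757] [ 8.76722463e-02  1.62501671e-01  2.10187584e+00 -1.99456326e-03
  8.74497275e-01 -1.54361775e+00]
```

```bash
python3 -m inch '[{"slide":[0,0,0],"turn":0,"grip":3.5},{"slide":[0,0,0],"turn":0,"grip":3.5},{"slide":[0,0,0],"turn":0,"grip":3.5},{"slide":[0,0,-2],"turn":0,"grip":3.5},{"slide":[0,0,-5],"turn":0,"grip":3.5},{"slide":[0,0,-10],"turn":0,"grip":3.5},{"slide":[0,0,-15],"turn":0,"grip":3.5},{"slide":[0,0,-20],"turn":0,"grip":3.5},{"slide":[0,0,-25],"turn":0,"grip":3.5},{"slide":[0,0,-27.5],"turn":0,"grip":7.2},{"slide":[0,0,-27.5],"turn":0.1,"grip":7.2},{"slide":[0,0,-27.5],"turn":0.1,"grip":7.2}]'
python3 - <<'E'
from h import *
s,p,d=shot('wrist','w3'); s2,q,_=shot('top','t3')
print(s['eef_pos'],yaw(s),s['qpos'])
u=wproj((.488,.144,.05),s).astype(int); print(u,wproj((.494,-.007,.036),s))
x0=max(0,u[0]-60);y0=max(0,u[1]-60)
cv2.imwrite('pics/d3.png',cv2.resize(p[y0:y0+120,x0:x0+120,::-1],None,fx=4,fy=4,interpolation=cv2.INTER_CUBIC))
for c in blobs(q,(5,110,90),(25,255,255),150)[0]:
    m=cv2.moments(c);u=(m['m10']/m['m00'],m['m01']/m['m00']); print('cake',top2w(u,.03).round(4))
print(rel((.45,-.25,.32),yaw_to=0.))
E
```

```text
time: 7.05
eef_pos: [0.4874, 0.1448, 0.3215]
tcp_rot: [0.02, 1.0, 0.0, 0.001]
contact_force: [-0.4, -0.2, -0.6]
opening: 0.845
finger_force: 0.0
[0.48744327 0.14477999 0.32151108] 3.102210684446923 [ 8.86733958e-02 -1.46708980e-01  1.87071849e+00  5.86781070e-04
  1.41574245e+00 -1.44283176e+00]
[257 157] [158.51187804 165.03719891]
cake [ 0.407  -0.2848  0.03  ]
cake [ 0.4141 -0.1966  0.03  ]
cake [ 0.5007 -0.3909  0.03  ]
cake [ 0.5092 -0.2927  0.03  ]
cake [ 0.5083 -0.203   0.03  ]
([2.19, -39.57, -0.07], np.float64(3.1039873040567105))
```

View pics/d3.png

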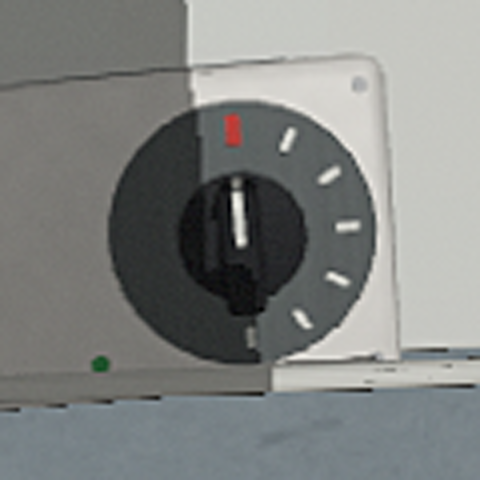

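The dial is at zero: the pointer is on the red mark at crop (235,130). I'm turning the tool while moving over the board, and measuring the plate from the saved pictures.

```bash
python3 -m inch '[{"slide":[1,-39.5,0],"turn":3.1,"grip":7.2},{"slide":[1,-39.5,0],"turn":3.1,"grip":7.2},{"slide":[1,-39.5,0],"turn":3.1,"grip":7.2},{"slide":[1,-39.5,0],"turn":3.1,"grip":7.2},{"slide":[1,-39.5,0],"turn":3.1,"grip":7.2},{"slide":[1,-39.5,0],"turn":3.1,"grip":7.2},{"slide":[1,-39.5,0],"turn":3.1,"grip":7.2},{"slide":[1,-39.5,0],"turn":3.1,"grip":7.2},{"slide":[1,-39.5,0],"turn":3.1,"grip":7.2},{"slide":[1,-39.5,0],"turn":3.1,"grip":7.2},{"slide":[1,-39.5,0],"turn":3.1,"grip":7.2},{"slide":[1,-39.5,0],"turn":3.1,"grip":7.2},{"slide":[1,-39.5,0],"turn":3.1,"grip":7.2},{"slide":[1,-39.5,0],"turn":3.1,"grip":7.2},{"slide":[1,-39.5,0],"turn":3.1,"grip":7.2},{"slide":[1,-39.5,0],"turn":3.1,"grip":7.2},{"slide":[1,-39.5,0],"turn":3.1,"grip":7.2},{"slide":[1,-39.5,0],"turn":3.1,"grip":7.2},{"slide":[1,-39.5,0],"turn":3.1,"grip":7.2},{"slide":[1,-39.5,0],"turn":3.1,"grip":7.2}]' 60
python3 - <<'E'
from h import *
s,p,d=shot('wrist','w4')
print(s['eef_pos'],yaw(s),s['qpos'])
for c in blobs(p,(5,110,40),(25,255,255),300)[0]:
    m=cv2.moments(c);u=(m['m10']/m['m00'],m['m01']/m['m00']); print('cake',np.round(u,1),cv2.contourArea(c),w2w(u,.03,s).round(4))
f=np.load('pics/w3.npz'); q=f['p']; s3=dict(eef_pos=f['pos'],tcp_rot=f['rot'])
c=q[125:205,115:205]
g=cv2.Canny(cv2.GaussianBlur(cv2.cvtColor(c,cv2.COLOR_RGB2GRAY),(3,3),0),25,60)
a=cv2.resize(c[:,:,::-1],None,fx=4,fy=4,interpolation=cv2.INTER_CUBIC); b=cv2.cvtColor(cv2.resize(g,None,fx=4,fy=4,interpolation=cv2.INTER_NEAREST),cv2.COLOR_GRAY2BGR)
cv2.imwrite('pics/pl.png',np.hstack([a,b]))
E
```

```text
time: 9.15
eef_pos: [0.4613, -0.2493, 0.3185]
tcp_rot: [0.999, 0.049, -0.001, -0.001]
contact_force: [-0.1, 0.8, 0.5]
opening: 0.843
finger_force: 0.0
[ 0.46127115 -0.24933505  0.31847557] 0.09741442703191729 [-6.89321196e-01 -1.04432780e-01  1.83801666e+00  2.77593307e-04
  1.41153722e+00  7.84019290e-01]
cake [283.8 192.4] 710.5 [ 0.4061 -0.2931  0.03  ]
cake [218.2 178.2] 679.0 [ 0.4187 -0.1922  0.03  ]
cake [354.1 140.1] 1059.0 [ 0.4979 -0.3902  0.03  ]
cake [292.9 126.6] 921.0 [ 0.5063 -0.2948  0.03  ]
cake [231. 122.] 1042.0 [ 0.5042 -0.2049  0.03  ]
```

View pics/pl.png

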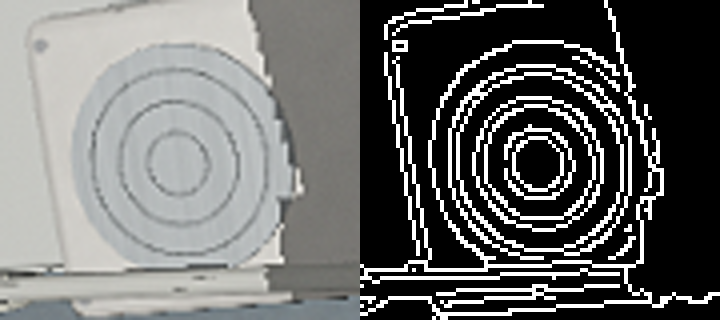

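The plate's rings are centred at crop (179,163), which is pixel (159.7,165.8).

```bash
cat >> h.py <<'E'
def cakes(s,p,z=.03,lo=(3,70,20),hi=(28,255,255),amin=300):
    out=[]
    for c in blobs(p,lo,hi,amin)[0]:
        e=cv2.fitEllipse(cv2.convexHull(c)); P=w2w(e[0],z,s)
        print('cake px',np.round(e[0],1),'axes',np.round(e[1],1),'P',P.round(4)); out.append(P)
    return out
E
python3 - <<'E'
from h import *
def L(n):
    f=np.load(f'pics/{n}.npz'); return dict(eef_pos=f['pos'],tcp_rot=f['rot']),f['p']
s,p=L('w3'); print('plate',w2w((159.75,165.8),.036,s))
print('dial ring?',w2w((257-60+242/4,157-60+232/4),.031,s), 'skirt',w2w((257-60+243/4,157-60+237/4),.039,s))
s,p=L('w4'); cakes(s,p)
cv2.imwrite('pics/w4c.png',p[60:300,150:400,::-1])
E
```

```text
plate [ 0.49713432 -0.00562646  0.036     ]
dial ring? [0.48936035 0.1439093  0.031     ] skirt [0.48989841 0.14425028 0.039     ]
cake px [471.9 255.2] axes [24.  32.8] P [ 0.3106 -0.7009  0.03  ]
cake px [279.1 191.9] axes [38.  38.4] P [ 0.4062 -0.2857  0.03  ]
cake px [222.2 181.7] axes [38.4 38.7] P [ 0.4138 -0.1986  0.03  ]
cake px [354.2 140.1] axes [37.5 38.2] P [ 0.498  -0.3903  0.03  ]
cake px [292.4 126.7] axes [35.9 41.1] P [ 0.5061 -0.2941  0.03  ]
cake px [231.2 121.2] axes [36.6 41.1] P [ 0.5055 -0.205   0.03  ]
```

View pics/w4c.png

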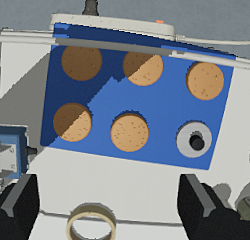

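Everything agrees: the plate is at (0.4955,-0.006). The rail (x≈0.534, z≈0.077) overhangs the far cakes' edges, so those must be drawn towards the robot before lifting. I'll start with the near row.

```bash
python3 - <<'E'
from h import *
print(rel((.4138,-.1986,.11),yaw_to=0.),rel((.4138,-.1986,.010)))
E
```

```text
([-4.21, -5.44, 20.88], np.float64(0.09337006656317515)) ([-4.19, -5.42, 30.88], None)
```

```bash
python3 -m inch '[{"slide":[-4.2,-5.4,5],"turn":0.09,"grip":7.2},{"slide":[-4.2,-5.4,8],"turn":0.09,"grip":7.2},{"slide":[-4.2,-5.4,13],"turn":0.09,"grip":7.2},{"slide":[-4.2,-5.4,18],"turn":0.09,"grip":7.2},{"slide":[-4.2,-5.4,23],"turn":0.09,"grip":7.2},{"slide":[-4.2,-5.4,25.5],"turn":0.09,"grip":7.2},{"slide":[-4.2,-5.4,25.5],"turn":0.09,"grip":7.2}]'
python3 - <<'E'
from h import *
s,p,d=shot('wrist','w5'); print(s['eef_pos'],yaw(s),s['opening'])
print(wproj((.4138,-.1986,.03),s)); cakes(s,p)
print(rel((.4138,-.1986,.010),yaw_to=0))
E
```

```text
time: 9.9
eef_pos: [0.4101, -0.1969, 0.0594]
tcp_rot: [1.0, 0.007, -0.005, -0.004]
contact_force: [-0.5, -0.0, -0.3]
opening: 0.844
finger_force: 0.0
[ 0.41007323 -0.19692963  0.05943058] 0.014943922380361857 0.8441008160781938
[261.86262365 214.15250826]
cake px [495.8 330.4] axes [25.6 43.5] P [ 0.2755 -0.455   0.03  ]
cake px [386.3 222.9] axes [78.6 84.8] P [ 0.4078 -0.2822  0.03  ]
cake px [260.8 212.7] axes [91.  92.6] P [ 0.4148 -0.1979  0.03  ]
cake px [507.8 107.1] axes [53.6 75.7] P [ 0.4968 -0.3808  0.03  ]
cake px [411.  73.] axes [83.3 92.5] P [ 0.5065 -0.2896  0.03  ]
cake px [274.1  62.1] axes [ 97.6 101.7] P [ 0.5054 -0.2041  0.03  ]
([0.18, 0.02, 5.26], np.float64(0.014276118517669634))
```

View pics/w5.png

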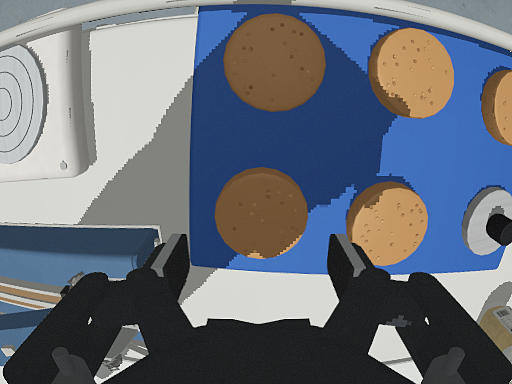

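The image shows the target cake centred at (261,213) between the fingers. The neighbours are clear, so I'm grasping.

```bash
python3 -m inch '[{"slide":[0.1,0,2.5],"turn":0.01,"grip":7.2},{"slide":[0.1,0,4],"turn":0.01,"grip":7.2},{"slide":[0.1,0,5],"turn":0.01,"grip":7.2},{"slide":[0.1,0,5.3],"turn":0.01,"grip":7.2},{"slide":[0.1,0,5.3],"turn":0.01,"grip":7.2},{"slide":[0.1,0,5.3],"turn":0.01,"grip":5},{"slide":[0.1,0,5.3],"turn":0.01,"grip":5},{"slide":[0.1,0,5.3],"turn":0.01,"grip":5},{"slide":[0.1,0,5.3],"turn":0.01,"grip":5},{"slide":[0.1,0,5.3],"turn":0.01,"grip":5}]' 60
python3 -c "
from h import *
s=ctrl.get_state();print(s['eef_pos'],yaw(s),s['wrist_torque'])"
```

```text
time: 10.95
eef_pos: [0.4167, -0.2013, 0.0142]
tcp_rot: [1.0, 0.001, 0.001, 0.001]
contact_force: [-1.5, 0.6, 7.8]
opening: 0.675
finger_force: 62.4
[ 0.41670076 -0.20132157  0.01423434] 0.0020530986902492585 [0.28112757 0.221444   0.00843595]
```

```bash
python3 -m inch '[{"slide":[0.1,0,-1],"turn":0,"grip":5},{"slide":[0.1,0,-4],"turn":0,"grip":5},{"slide":[0.1,0,-8],"turn":0,"grip":5},{"slide":[0.1,0,-13],"turn":0,"grip":5},{"slide":[0.1,0,-18],"turn":0,"grip":5},{"slide":[0.1,0,-20],"turn":0,"grip":5},{"slide":[0.1,0,-20],"turn":0,"grip":5},{"slide":[0.1,0,-20],"turn":0,"grip":5}]'
python3 - <<'E'
from h import *
s,p,d=shot('wrist','w6'); print(s['eef_pos'],yaw(s),s['opening'])
m=cakes(s,p,z=s['eef_pos'][2]+.014)
print(wproj(s['eef_pos']+[0,0,.014],s))
E
```

```text
time: 11.75
eef_pos: [0.4161, -0.2001, 0.212]
tcp_rot: [1.0, 0.001, -0.0, -0.0]
contact_force: [-0.2, 0.0, -1.1]
opening: 0.674
finger_force: 64.2
[ 0.41610385 -0.20011329  0.21196337] 0.0019070382291991282 0.6740812475516266
cake px [448.3 278.2] axes [38.1 66.6] P [ 0.3922 -0.316   0.226 ]
cake px [ 64.5 227.2] axes [  6.5 125.2] P [ 0.4266 -0.0917  0.226 ]
cake px [258.5 254.3] axes [110.1 120.2] P [ 0.4152 -0.1999  0.226 ]
cake px [331.6 178.5] axes [49.6 50.2] P [ 0.4537 -0.2334  0.226 ]
cake px [416.1 104.8] axes [44.2 48.9] P [ 0.4903 -0.2746  0.226 ]
cake px [341.8  90.1] axes [49.7 52.8] P [ 0.494  -0.2365  0.226 ]
cake px [262.2  88. ] axes [52.8 54. ] P [ 0.4937 -0.2014  0.226 ]
[258.87454936 252.77521782]
```

View pics/w6.png

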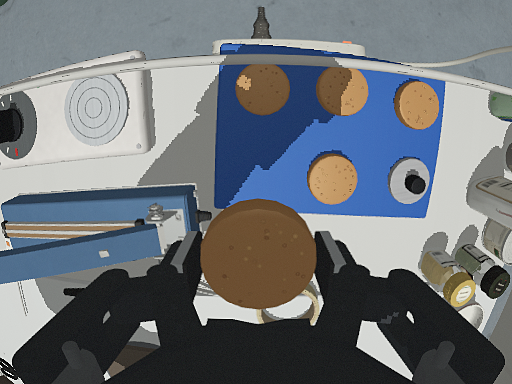

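The cake is held and centred at pixel (258,254), within 1 mm of the TCP. On to the plate.

```bash
python3 -m inch '[{"slide":[4,-9,0],"turn":0,"grip":5},{"slide":[8,-15,0],"turn":0,"grip":5},{"slide":[8,-19.5,0],"turn":0,"grip":5},{"slide":[8,-19.5,0],"turn":0,"grip":5},{"slide":[8,-19.5,2],"turn":0,"grip":5},{"slide":[8,-19.5,6],"turn":0,"grip":5},{"slide":[8,-19.5,10],"turn":0,"grip":5},{"slide":[8,-19.5,14],"turn":0,"grip":5},{"slide":[8,-19.5,15],"turn":0,"grip":5},{"slide":[8,-19.5,15],"turn":0,"grip":5},{"slide":[8,-19.5,15],"turn":0,"grip":5}]'
python3 - <<'E'
from h import *
s=ctrl.get_state(); print(s['eef_pos'],s['opening'],s['contact_force'])
print(rel((.4963,-.006,.0385),yaw_to=0))
E
```

```text
time: 12.9
eef_pos: [0.4968, -0.0055, 0.0631]
tcp_rot: [1.0, 0.001, 0.0, 0.0]
contact_force: [-0.0, -0.5, 0.0]
opening: 0.672
finger_force: 64.4
[ 0.49679106 -0.00550889  0.06311718] 0.6716432950628274 [-0.03998905 -0.46582258  0.01250635]
([-0.05, 0.05, 2.46], np.float64(0.001649536177160904))
```

```bash
python3 -m inch '[{"slide":[0,0,1.2],"turn":0,"grip":5},{"slide":[0,0,2],"turn":0,"grip":5},{"slide":[0,0,2.4],"turn":0,"grip":5},{"slide":[0,0,2.4],"turn":0,"grip":5},{"slide":[0,0,2.4],"turn":0,"grip":5}]'
python3 -c "
from h import *
s=ctrl.get_state();print(s['eef_pos'],yaw(s),s['contact_force'])"
```

```text
time: 13.4
eef_pos: [0.4963, -0.0053, 0.0384]
tcp_rot: [1.0, 0.001, 0.0, 0.0]
contact_force: [-0.1, 1.2, -0.8]
opening: 0.674
finger_force: 64.4
[ 0.49625604 -0.00531127  0.03841547] 0.0017551593531199652 [-0.0503804   1.21283149 -0.80713531]
```

```bash
for i in 1 2; do python3 -m inch '[{"slide":[0,0,0.1],"turn":0,"grip":5},{"slide":[0,0,0.1],"turn":0,"grip":5},{"slide":[0,0,0.1],"turn":0,"grip":5}]' | grep -E "eef|contact"; done
```

```text
eef_pos: [0.4963, -0.0053, 0.0383]
contact_force: [-2.5, -0.2, 5.0]
eef_pos: [0.4963, -0.0053, 0.0382]
contact_force: [-5.2, 0.4, 10.8]
```

```bash
python3 -m inch '[{"slide":[0,0,-0.1],"turn":0,"grip":7.2},{"slide":[0,0,-0.1],"turn":0,"grip":7.2},{"slide":[0,0,-0.1],"turn":0,"grip":7.2},{"slide":[0,0,-0.5],"turn":0,"grip":7.2},{"slide":[0,0,-2],"turn":0,"grip":7.2},{"slide":[0,0,-6],"turn":0,"grip":7.2},{"slide":[0,0,-11],"turn":0,"grip":7.2},{"slide":[0,0,-16],"turn":0,"grip":7.2},{"slide":[0,0,-17],"turn":0,"grip":7.2},{"slide":[0,0,-17],"turn":0,"grip":7.2}]'
python3 - <<'E'
from h import *
s,p,d=shot('wrist','w7'); print(s['eef_pos'],yaw(s),s['opening'])
cakes(s,p,z=.054)
cakes(s,p,z=.03)
cv2.imwrite('pics/w7c.png',p[100:300,150:370,::-1])
E
```

```text
time: 15.0
eef_pos: [0.4977, -0.0056, 0.2094]
tcp_rot: [1.0, 0.001, 0.003, 0.001]
contact_force: [0.4, 0.0, -0.1]
opening: 0.845
finger_force: 0.0
[ 0.49771276 -0.00559032  0.20943789] 0.0018792621806382299 0.8445485380812319
cake px [242.5 296.3] axes [  6.7 137.4] P [0.3473 0.0133 0.054 ]
cake px [451.7 236.3] axes [33.7 41.1] P [ 0.4195 -0.2586  0.054 ]
cake px [507.7 176.9] axes [22.9 34.4] P [ 0.5011 -0.3481  0.054 ]
cake px [467.9 169.4] axes [34.5 37.5] P [ 0.5088 -0.2658  0.054 ]
cake px [415.9 167.6] axes [40.  44.8] P [ 0.5086 -0.1847  0.054 ]
cake px [257.5 179.8] axes [55.8 56.1] P [ 0.4932 -0.005   0.054 ]
cake px [242.5 296.3] axes [  6.7 137.4] P [0.3298 0.0148 0.03  ]
cake px [451.7 236.3] axes [33.7 41.1] P [ 0.4078 -0.279   0.03  ]
cake px [507.7 176.9] axes [22.9 34.4] P [ 0.4959 -0.3755  0.03  ]
cake px [467.9 169.4] axes [34.5 37.5] P [ 0.5042 -0.2867  0.03  ]
cake px [415.9 167.6] axes [40.  44.8] P [ 0.504  -0.1991  0.03  ]
cake px [257.5 179.8] axes [55.8 56.1] P [ 0.4874 -0.005   0.03  ]
```

View pics/w7c.png

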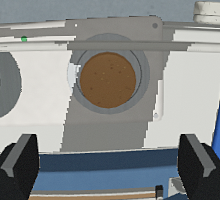

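Cake 1 stands on the plate, at crop (107,80). I'll refine the plate centre numerically from the saved pictures.

```bash
python3 - <<'E'
from h import *
def L(n):
    f=np.load(f'pics/{n}.npz'); return dict(eef_pos=f['pos'],tcp_rot=f['rot']),f['p']
def ring(n,c,h=44):
    s,p=L(n); g=cv2.cvtColor(p,cv2.COLOR_RGB2GRAY); x0,y0=max(0,c[0]-h),c[1]-h
    r=cv2.resize(g[y0:y0+2*h,x0:x0+2*h],None,fx=4,fy=4,interpolation=cv2.INTER_CUBIC)
    e=cv2.adaptiveThreshold(cv2.GaussianBlur(r,(5,5),0),255,cv2.ADAPTIVE_THRESH_MEAN_C,cv2.THRESH_BINARY_INV,21,4)
    cs,_=cv2.findContours(e,cv2.RETR_LIST,cv2.CHAIN_APPROX_NONE)
    for k in cs:
        if len(k)<60: continue
        E=cv2.fitEllipse(k); a,b=E[1]
        if 40<b<330 and a/b>.8 and abs(cv2.contourArea(k)/(np.pi*a*b/4)-1)<.05:
            u=(E[0][0]/4-.375+x0,E[0][1]/4-.375+y0); print(n,np.round(u,2),np.round((a/4,b/4),1),w2w(u,.036,s).round(4))
ring('w3',(159,166)); ring('w6',(97,108)); 
s,p=L('w7'); print('proj',wproj((.4955,-.006,.036),s))
s,p=L('w6'); print('cakes w6'); cakes(s,p)
E
```

```text
w3 [159.01 165.49] [13.3 14.3] [ 0.4966 -0.0067  0.036 ]
w3 [159.01 165.43] [16.  17.1] [ 0.4965 -0.0067  0.036 ]
w3 [159.21 165.32] [27.7 29.8] [ 0.4964 -0.0063  0.036 ]
w3 [159.17 165.37] [30.5 32.5] [ 0.4964 -0.0064  0.036 ]
w3 [159.48 165.16] [42.  45.3] [ 0.4961 -0.0059  0.036 ]
w3 [159.52 165.12] [44.8 48. ] [ 0.4961 -0.0058  0.036 ]
w6 [ 93.04 107.39] [15.2 18.9] [ 0.4951 -0.0052  0.036 ]
w6 [ 93.06 107.39] [17.8 21.7] [ 0.4951 -0.0052  0.036 ]
w6 [ 93.49 107.36] [31.8 39. ] [ 0.495  -0.0058  0.036 ]
w6 [ 93.51 107.35] [34.4 41.8] [ 0.495  -0.0059  0.036 ]
proj [258.42202022 173.86885799]
cakes w6
cake px [448.3 278.2] axes [38.1 66.6] P [ 0.2515 -0.4919  0.03  ]
cake px [ 64.5 227.2] axes [  6.5 125.2] P [0.3377 0.0711 0.03  ]
cake px [258.5 254.3] axes [110.1 120.2] P [ 0.3093 -0.2005  0.03  ]
cake px [331.6 178.5] axes [49.6 50.2] P [ 0.4058 -0.2846  0.03  ]
cake px [416.1 104.8] axes [44.2 48.9] P [ 0.4977 -0.388   0.03  ]
cake px [341.8  90.1] axes [49.7 52.8] P [ 0.5069 -0.2924  0.03  ]
cake px [262.2  88. ] axes [52.8 54. ] P [ 0.5062 -0.2043  0.03  ]
```

```bash
python3 -m inch '[{"slide":[0,5,0],"turn":0,"grip":7.2},{"slide":[-2,10,0],"turn":0,"grip":7.2},{"slide":[-4,15,0],"turn":0,"grip":7.2},{"slide":[-6,20,0],"turn":0,"grip":7.2},{"slide":[-8,24,0],"turn":0,"grip":7.2},{"slide":[-9,28,2],"turn":0,"grip":7.2},{"slide":[-9,28,7],"turn":0,"grip":7.2},{"slide":[-9,28,12],"turn":0,"grip":7.2},{"slide":[-9,28,14],"turn":0,"grip":7.2},{"slide":[-9,28,14],"turn":0,"grip":7.2},{"slide":[-9,28,14],"turn":0,"grip":7.2}]'
python3 - <<'E'
from h import *
s,p,d=shot('wrist','w8'); print(s['eef_pos'],yaw(s),s['opening'])
cakes(s,p,z=.03)
print(rel((.406,-.285,.0155),yaw_to=0))
E
```

```text
time: 16.15
eef_pos: [0.4058, -0.2846, 0.0648]
tcp_rot: [1.0, 0.001, -0.001, -0.001]
contact_force: [0.2, -0.2, 0.8]
opening: 0.841
finger_force: 0.0
[ 0.40578323 -0.28457045  0.0648462 ] 0.001804165349145642 0.8406817823267048
cake px [261.9 214.7] axes [88.1 89.4] P [ 0.4073 -0.2866  0.03  ]
cake px [417.3  82.1] axes [79.1 88.1] P [ 0.4969 -0.3874  0.03  ]
cake px [136.4  64.6] axes [85.2 91.8] P [ 0.505  -0.2083  0.03  ]
cake px [275.1  55. ] axes [93.6 97.9] P [ 0.5066 -0.2941  0.03  ]
([-0.08, -0.05, 5.1], np.float64(0.002006628004714184))
```

```bash
python3 -m inch '[{"slide":[0.1,0.15,2.5],"turn":0,"grip":7.2},{"slide":[0.1,0.15,4],"turn":0,"grip":7.2},{"slide":[0.1,0.15,4.9],"turn":0,"grip":7.2},{"slide":[0.1,0.15,4.9],"turn":0,"grip":7.2},{"slide":[0.1,0.15,4.9],"turn":0,"grip":5},{"slide":[0.1,0.15,4.9],"turn":0,"grip":5},{"slide":[0.1,0.15,4.9],"turn":0,"grip":5},{"slide":[0.1,0.15,4.9],"turn":0,"grip":5},{"slide":[0.1,0.15,4.9],"turn":0,"grip":5}]'
python3 -c "
from h import *
s=ctrl.get_state();print(s['eef_pos'],s['contact_force'])"
python3 -m inch '[{"slide":[0.1,0,-1],"turn":0,"grip":5},{"slide":[0.1,0,-4],"turn":0,"grip":5},{"slide":[0.1,0,-9],"turn":0,"grip":5},{"slide":[0.1,0,-14],"turn":0,"grip":5},{"slide":[0.1,0,-18],"turn":0,"grip":5},{"slide":[0.1,0,-18],"turn":0,"grip":5},{"slide":[0.1,0,-18],"turn":0,"grip":5}]'
python3 - <<'E'
from h import *
s,p,d=shot('wrist','w9'); print(s['eef_pos'],yaw(s),s['opening'])
cakes(s,p,z=s['eef_pos'][2]+.014,amin=2000)
E
```

```text
time: 17.1
eef_pos: [0.4088, -0.2881, 0.0194]
tcp_rot: [1.0, 0.001, 0.001, 0.001]
contact_force: [0.0, 0.2, 7.0]
opening: 0.663
finger_force: 64.3
[ 0.40884103 -0.28807897  0.01935329] [0.00819103 0.19247822 6.99418807]
time: 17.8
eef_pos: [0.4089, -0.2872, 0.1988]
tcp_rot: [1.0, 0.001, 0.001, 0.001]
contact_force: [-0.6, 0.2, -0.5]
opening: 0.662
finger_force: 64.0
[ 0.40892111 -0.28721439  0.1988319 ] 0.0018471817811763756 0.6615253758430958
cake px [257.8 248.9] axes [108.2 114.2] P [ 0.4111 -0.2867  0.2128]
cake px [354.   92.6] axes [51.8 54.1] P [ 0.486  -0.3294  0.2128]
cake px [181.4  83.5] axes [53.1 55. ] P [ 0.4895 -0.2531  0.2128]
cake px [264.8  79.8] axes [54.7 56.2] P [ 0.4901 -0.2896  0.2128]
```

```bash
cat >> h.py <<'E'
def wdepth(n,uv,k=4):
    f=np.load(f'pics/{n}.npz'); s=dict(eef_pos=f['pos'],tcp_rot=f['rot']); u,v=map(int,uv)
    Z=np.median(f['d'][v-k:v+k+1,u-k:u+k+1]); o,r=wray(uv,s)
    T=np.array(ctrl.camera_info('wrist')['T_tool_cam']); ax=R.from_quat(s['tcp_rot']).as_matrix()@T[:3,2]
    return o+r*Z/(r@ax)
E
python3 - <<'E'
from h import *
for n,uv in (('w6',(258,240)),('w9',(258,235)),('w7',(257,180)),('w8',(262,215))):
    f=np.load(f'pics/{n}.npz'); P=wdepth(n,uv); print(n,P.round(4),'top rel TCP',(P[2]-f['pos'][2]).round(4))
E
```

```text
w6 [ 0.4244 -0.1997  0.2287] top rel TCP 0.0168
w9 [ 0.4175 -0.2868  0.2106] top rel TCP 0.0117
w7 [ 0.4933 -0.0045  0.0553] top rel TCP -0.1542
w8 [ 0.4076 -0.2866  0.0313] top rel TCP -0.0335
```

```bash
python3 -m inch '[{"slide":[3,-5,0],"turn":0,"grip":5},{"slide":[6,-10,0],"turn":0,"grip":5},{"slide":[8.6,-15,0],"turn":0,"grip":5},{"slide":[8.6,-20,0],"turn":0,"grip":5},{"slide":[8.6,-25,0],"turn":0,"grip":5},{"slide":[8.6,-28.1,0],"turn":0,"grip":5},{"slide":[8.6,-28.1,3],"turn":0,"grip":5},{"slide":[8.6,-28.1,7],"turn":0,"grip":5},{"slide":[8.6,-28.1,11],"turn":0,"grip":5},{"slide":[8.6,-28.1,12.5],"turn":0,"grip":5},{"slide":[8.6,-28.1,12.5],"turn":0,"grip":5},{"slide":[8.6,-28.1,12.5],"turn":0,"grip":5}]'
python3 - <<'E'
from h import *
s=ctrl.get_state(); print(s['eef_pos'],s['opening'],s['contact_force'])
print(rel((.495,-.0062,.0625),yaw_to=0))
E
```

```text
time: 19.05
eef_pos: [0.4931, -0.0056, 0.0711]
tcp_rot: [1.0, 0.001, -0.001, -0.0]
contact_force: [-0.0, -0.1, -0.3]
opening: 0.665
finger_force: 64.2
[ 0.49310352 -0.00558932  0.07112561] 0.6649064279177677 [-0.00636927 -0.09406206 -0.25470896]
([0.19, 0.06, 0.86], np.float64(0.001778812069205049))
```

```bash
python3 -m inch '[{"slide":[0.2,0.05,0.5],"turn":0,"grip":5},{"slide":[0.2,0.05,0.8],"turn":0,"grip":5},{"slide":[0.2,0.05,0.9],"turn":0,"grip":5},{"slide":[0.2,0.05,0.9],"turn":0,"grip":5},{"slide":[0.2,0.05,1],"turn":0,"grip":5},{"slide":[0.2,0.05,1],"turn":0,"grip":5}]'
```

```text
time: 19.65
eef_pos: [0.4961, -0.0063, 0.0624]
tcp_rot: [1.0, 0.001, 0.0, 0.0]
contact_force: [-0.1, 0.1, -0.7]
opening: 0.664
finger_force: 64.2
```

```bash
for i in 1 2; do python3 -m inch '[{"slide":[-0.05,0,0.1],"turn":0,"grip":5},{"slide":[-0.05,0,0.1],"turn":0,"grip":5},{"slide":[-0.05,0,0.1],"turn":0,"grip":5}]' | grep -E "eef|contact"; done
```

```text
eef_pos: [0.4957, -0.0063, 0.0615]
contact_force: [-0.3, -0.2, -0.3]
eef_pos: [0.4957, -0.0063, 0.0613]
contact_force: [-1.6, 0.8, 5.2]
```

```bash
python3 -m inch '[{"slide":[0,0,-0.05],"turn":0,"grip":7.2},{"slide":[0,0,-0.05],"turn":0,"grip":7.2},{"slide":[0,0,-0.05],"turn":0,"grip":7.2},{"slide":[0,0,-0.5],"turn":0,"grip":7.2},{"slide":[0,0,-2],"turn":0,"grip":7.2},{"slide":[0,0,-6],"turn":0,"grip":7.2},{"slide":[0,0,-11],"turn":0,"grip":7.2},{"slide":[0,0,-15],"turn":0,"grip":7.2},{"slide":[0,0,-15],"turn":0,"grip":7.2},{"slide":[0,0,-15],"turn":0,"grip":7.2}]'
python3 - <<'E'
from h import *
s,p,d=shot('wrist','w10'); print(s['eef_pos'],yaw(s),s['opening'])
cakes(s,p,z=.072,amin=900)
print('others');cakes(s,p,z=.03)
E
```

```text
time: 21.25
eef_pos: [0.4957, -0.0064, 0.2118]
tcp_rot: [1.0, 0.001, 0.002, 0.0]
contact_force: [0.4, 0.3, -0.9]
opening: 0.842
finger_force: 0.0
[ 0.49571212 -0.00641344  0.21180772] 0.0018217724799654018 0.8423881904855519
cake px [414.8 165.6] axes [38.6 45.1] P [ 0.5114 -0.1743  0.072 ]
cake px [257.4 180.1] axes [58.8 61.9] P [ 0.4942 -0.0056  0.072 ]
others
cake px [244.1 293.4] axes [  6.3 134.4] P [0.33  0.012 0.03 ]
cake px [507.3 174.8] axes [23.8 34.8] P [ 0.4959 -0.3767  0.03  ]
cake px [466.9 167.2] axes [34.8 37.5] P [ 0.5042 -0.2866  0.03  ]
cake px [414.8 165.6] axes [38.6 45.1] P [ 0.5035 -0.1992  0.03  ]
cake px [257.4 180.1] axes [58.8 61.9] P [ 0.4838 -0.0056  0.03  ]
```

```bash
python3 -m inch '[{"slide":[0,5,0],"turn":0,"grip":7.2},{"slide":[0.5,10,0],"turn":0,"grip":7.2},{"slide":[1,15,0],"turn":0,"grip":7.2},{"slide":[1,19.8,2],"turn":0,"grip":7.2},{"slide":[1,19.8,6],"turn":0,"grip":7.2},{"slide":[1,19.8,10],"turn":0,"grip":7.2},{"slide":[1,19.8,13.5],"turn":0,"grip":7.2},{"slide":[1,19.8,13.5],"turn":0,"grip":7.2},{"slide":[1,19.8,13.5],"turn":0,"grip":7.2},{"slide":[1,19.8,13.5],"turn":0,"grip":7.2}]'
python3 - <<'E'
from h import *
s,p,d=shot('wrist','w11'); print(s['eef_pos'],yaw(s),s['opening'])
cakes(s,p,z=.03)
# rail: bright row profile at col 262 through depth
f=d[:,262]
for v in range(60,200,6):
    P=wdepth('w11',(262,v),0); print(v,P.round(3),p[v,262])
E
```

```text
time: 22.3
eef_pos: [0.5066, -0.2048, 0.077]
tcp_rot: [1.0, 0.001, 0.001, 0.001]
contact_force: [-0.1, -0.1, 0.4]
opening: 0.842
finger_force: 0.0
[ 0.50657029 -0.20479295  0.076995  ] 0.0021062013729703016 0.8419869546310607
cake px [257.7 208.3] axes [79.5 84.4] P [ 0.5083 -0.2043  0.03  ]
cake px [378.  208.8] axes [67.1 75.2] P [ 0.5072 -0.2911  0.03  ]
cake px [471.6 216.3] axes [53.  62.2] P [ 0.4983 -0.3845  0.03  ]
cake px [ 13.6 235. ] axes [69.3 76.8] P [0.4776 0.0238 0.03  ]
cake px [378.7 179.3] axes [27.3 60. ] P [ 0.5291 -0.289   0.03  ]
cake px [257.8 176.5] axes [21.9 65.5] P [ 0.5305 -0.2043  0.03  ]
60 [ 0.623 -0.208 -0.072] [44 44 38]
66 [ 0.617 -0.208 -0.071] [51 49 47]
72 [ 0.61  -0.208 -0.066] [76 76 72]
78 [ 0.604 -0.208 -0.065] [91 89 82]
84 [ 0.598 -0.208 -0.067] [121 118 112]
90 [ 0.593 -0.208 -0.066] [85 84 78]
96 [ 0.587 -0.208 -0.063] [92 90 85]
102 [ 0.581 -0.208 -0.055] [192 192 181]
108 [ 0.575 -0.208 -0.053] [214 214 205]
114 [ 0.57  -0.208 -0.053] [213 214 203]
120 [ 0.564 -0.208 -0.053] [205 205 195]
126 [ 0.559 -0.208 -0.052] [215 215 207]
132 [ 0.558 -0.207  0.011] [24 50 99]
138 [ 0.554 -0.207  0.013] [ 35  61 110]
144 [ 0.55  -0.207  0.013] [ 33  59 107]
150 [ 0.546 -0.207  0.013] [ 33  60 107]
156 [ 0.542 -0.207  0.014] [ 32  60 108]
162 [ 0.537 -0.207  0.012] [ 37  62 110]
168 [ 0.536 -0.207  0.026] [106  79  48]
174 [ 0.532 -0.207  0.031] [117  87  56]
180 [ 0.529 -0.207  0.032] [102  71  46]
186 [ 0.536 -0.206  0.074] [126 126 121]
192 [ 0.533 -0.206  0.076] [129 130 126]
198 [ 0.53  -0.206  0.076] [125 126 121]
```

```bash
python3 -m inch '[{"slide":[-0.05,-0.05,2.5],"turn":0,"grip":7.2},{"slide":[-0.05,-0.05,4.5],"turn":0,"grip":7.2},{"slide":[-0.05,-0.05,5.8],"turn":0,"grip":7.2},{"slide":[-0.05,-0.05,5.8],"turn":0,"grip":7.2},{"slide":[-0.05,-0.05,5.8],"turn":0,"grip":5},{"slide":[-0.05,-0.05,5.8],"turn":0,"grip":5},{"slide":[-0.05,-0.05,5.8],"turn":0,"grip":5},{"slide":[-0.05,-0.05,5.8],"turn":0,"grip":5},{"slide":[-0.05,-0.05,5.8],"turn":0,"grip":5}]'
```

```text
time: 23.25
eef_pos: [0.5064, -0.2047, 0.0192]
tcp_rot: [1.0, 0.001, 0.002, 0.001]
contact_force: [0.3, 0.9, 5.1]
opening: 0.67
finger_force: 64.4
```

Gripped. I'll raise it slightly, draw it 3.5 cm towards the robot from under the rail, then lift.

```bash
python3 -m inch '[{"slide":[0,0,-0.4],"turn":0,"grip":5},{"slide":[-0.5,0,-0.5],"turn":0,"grip":5},{"slide":[-1.5,0,-0.5],"turn":0,"grip":5},{"slide":[-2.5,0,-0.5],"turn":0,"grip":5},{"slide":[-3.5,0,-0.5],"turn":0,"grip":5},{"slide":[-3.5,0,-0.5],"turn":0,"grip":5},{"slide":[-3.5,0,-2],"turn":0,"grip":5},{"slide":[-3.5,0,-6],"turn":0,"grip":5},{"slide":[-3.5,0,-11],"turn":0,"grip":5},{"slide":[-3.5,0,-16],"turn":0,"grip":5},{"slide":[-3.5,0,-18],"turn":0,"grip":5},{"slide":[-3.5,0,-18],"turn":0,"grip":5},{"slide":[-3.5,0,-18],"turn":0,"grip":5}]'
python3 - <<'E'
from h import *
s,p,d=shot('wrist','w12'); print(s['eef_pos'],yaw(s),s['opening'])
P=wdepth('w12',(258,238)); rt=P[2]-s['eef_pos'][2]-.0012; print('bottom rel TCP',rt-.018)
c=cakes(s,p,z=s['eef_pos'][2]+rt,amin=3000)
print('others');cakes(s,p)
E
```

```text
time: 24.55
eef_pos: [0.4696, -0.2036, 0.1967]
tcp_rot: [1.0, 0.001, -0.0, -0.0]
contact_force: [-0.8, 0.1, -1.0]
opening: 0.667
finger_force: 64.0
[ 0.46958993 -0.20362596  0.19667373] 0.001642352104924322 0.6669104221667169
bottom rel TCP -0.007419740465524325
cake px [257.9 239.9] axes [110.1 115.2] P [ 0.475  -0.2031  0.2073]
others
cake px [257.9 239.9] axes [110.1 115.2] P [ 0.39   -0.2032  0.03  ]
cake px [ 79.1 160. ] axes [54.3 58.3] P [0.4874 0.0121 0.03  ]
cake px [416.9 149.6] axes [45.9 48.8] P [ 0.4987 -0.3879  0.03  ]
cake px [341.  139.3] axes [48.3 54. ] P [ 0.5064 -0.2923  0.03  ]
```

```bash
python3 -m inch '[{"slide":[1,-5,0],"turn":0,"grip":5},{"slide":[2,-10,0],"turn":0,"grip":5},{"slide":[2,-15,0],"turn":0,"grip":5},{"slide":[2,-19.8,0],"turn":0,"grip":5},{"slide":[2,-19.8,1],"turn":0,"grip":5},{"slide":[2,-19.8,5],"turn":0,"grip":5},{"slide":[2,-19.8,9],"turn":0,"grip":5},{"slide":[2,-19.8,10.5],"turn":0,"grip":5},{"slide":[2,-19.8,10.5],"turn":0,"grip":5},{"slide":[2,-19.8,10.5],"turn":0,"grip":5},{"slide":[2,-19.8,10.5],"turn":0,"grip":5}]'
python3 - <<'E'
from h import *
s,p,d=shot('wrist','w13'); print(s['eef_pos'],s['opening'],s['contact_force'])
cakes(s,p,z=s['eef_pos'][2]+.0106,amin=3000)
print(rel((.4905,-.006,.0805),yaw_to=0))
E
```

```text
time: 25.7
eef_pos: [0.4904, -0.0063, 0.0931]
tcp_rot: [1.0, 0.001, 0.001, 0.0]
contact_force: [0.4, -0.9, -0.3]
opening: 0.665
finger_force: 64.1
[ 0.49038259 -0.00634781  0.09312394] 0.6652802589212476 [ 0.382677   -0.86646644 -0.26190536]
cake px [257.6 232.4] axes [115.  129.6] P [ 0.4999 -0.0057  0.1037]
([-0.01, -0.03, 1.3], np.float64(0.0014365180945654643))
```

```bash
cat >> h.py <<'E'
def cloud(n):
    f=np.load(f'pics/{n}.npz'); s=dict(eef_pos=f['pos'],tcp_rot=f['rot']); d=f['d']
    i=ctrl.camera_info('wrist'); K=np.array(i['K']); T=np.array(i['T_tool_cam'])
    v,u=np.mgrid[:384,:512]; a=u-K[0,2]; b=v-K[1,2]; r=np.hypot(a,b)+1e-9; th=r/K[0,0]
    c=np.stack([a/r*np.tan(th)*d,b/r*np.tan(th)*d,d],-1)
    c=c@T[:3,:3].T+T[:3,3]; Q=R.from_quat(s['tcp_rot']).as_matrix()
    return c@Q.T+s['eef_pos'], d>0, s, f['p']
def topface(n,z,tol=.004,near=None,rad=.05,lo=(3,70,20),hi=(28,255,255)):
    """centre of the horizontal disc face at height z from depth and colour: min enclosing circle"""
    P,ok,s,p=cloud(n); m=cv2.inRange(cv2.cvtColor(p,cv2.COLOR_RGB2HSV),lo,hi)>0
    m&=ok&(abs(P[...,2]-z)<tol)
    if near is not None: m&=np.hypot(P[...,0]-near[0],P[...,1]-near[1])<rad
    q=P[m][:,:2]; h=cv2.fitEllipse(cv2.convexHull((q*1e4).astype(np.float32)))
    print(n,'face centre',np.round(np.array(h[0])/1e4,4),'axes mm',np.round(np.array(h[1])/10,1),'z',np.median(P[m][:,2]).round(4),len(q))
E
python3 - <<'E'
from h import *
for n,r in (('w6',.0168),('w9',.0117),('w12',.0118),('w13',.0118)):
    e=np.load(f'pics/{n}.npz')['pos']; print(e.round(4)); topface(n,e[2]+r,near=e)
topface('w7',.0553,near=(.495,-.006)); topface('w10',.0733,near=(.495,-.006))
topface('w12',.0313,near=(.506,-.293)); topface('w12',.0313,near=(.499,-.388))
E
```

```text
[ 0.4161 -0.2001  0.212 ]
w6 face centre [ 0.4117 -0.1996] axes mm [58.5 58.8] z 0.2287 9503
[ 0.4089 -0.2872  0.1988]
w9 face centre [ 0.4049 -0.2867] axes mm [58.5 59.2] z 0.2105 9064
[ 0.4696 -0.2036  0.1967]
w12 face centre [ 0.4712 -0.2053] axes mm [57.5 64.4] z 0.2084 9428
[ 0.4904 -0.0063  0.0931]
w13 face centre [ 0.4917 -0.0059] axes mm [58.2 58.8] z 0.1049 9476
w7 face centre [ 0.492  -0.0049] axes mm [57.9 58.7] z 0.055 2399
w10 face centre [ 0.4917 -0.006 ] axes mm [58.1 58.5] z 0.073 2654
w12 face centre [ 0.5081 -0.2937] axes mm [58.1 58.2] z 0.0311 1848
w12 face centre [ 0.4976 -0.3919] axes mm [56.3 59. ] z 0.0311 1582
```

Depth face measurements agree (discs about 58.5 mm). The stack reads (0.492,-0.0055) and the held cake (0.4917,-0.0059), so it is aligned. I'm lowering it.

```bash
python3 -m inch '[{"slide":[0,0,0.6],"turn":0,"grip":5},{"slide":[0,0,1.1],"turn":0,"grip":5},{"slide":[0,0,1.3],"turn":0,"grip":5},{"slide":[0,0,1.3],"turn":0,"grip":5}]' | grep -E "eef|contact"; for i in 1 2; do python3 -m inch '[{"slide":[0,0,0.1],"turn":0,"grip":5},{"slide":[0,0,0.1],"turn":0,"grip":5},{"slide":[0,0,0.1],"turn":0,"grip":5}]' | grep -E "eef|contact"; done
```

```text
eef_pos: [0.4895, -0.0058, 0.0793]
contact_force: [-1.6, -0.7, 0.4]
eef_pos: [0.4896, -0.0058, 0.0792]
contact_force: [-2.6, 0.6, 5.5]
eef_pos: [0.4897, -0.0058, 0.0792]
contact_force: [-4.9, -0.3, 11.3]
```

```bash
python3 -m inch '[{"slide":[0,0,-0.15],"turn":0,"grip":5},{"slide":[0,0,-0.15],"turn":0,"grip":7.2},{"slide":[0,0,-0.15],"turn":0,"grip":7.2},{"slide":[0,0,-0.15],"turn":0,"grip":7.2},{"slide":[0,0,-0.5],"turn":0,"grip":7.2},{"slide":[0,0,-2],"turn":0,"grip":7.2},{"slide":[0,0,-6],"turn":0,"grip":7.2},{"slide":[0,0,-11],"turn":0,"grip":7.2},{"slide":[0,0,-14],"turn":0,"grip":7.2},{"slide":[0,0,-14],"turn":0,"grip":7.2},{"slide":[0,0,-14],"turn":0,"grip":7.2}]'
python3 - <<'E'
from h import *
s,p,d=shot('wrist','w14'); print(s['eef_pos'])
topface('w14',.0913,near=(.495,-.006))
topface('w14',.0313,near=(.506,-.293))
print(rel((.5073,-.2935,.078),yaw_to=0))
E
```

```text
time: 27.85
eef_pos: [0.4899, -0.0058, 0.218]
tcp_rot: [1.0, 0.001, 0.001, 0.0]
contact_force: [-0.4, 0.5, -0.0]
opening: 0.844
finger_force: 0.0
[ 0.48988182 -0.00583721  0.21804133]
w14 face centre [ 0.4914 -0.0055] axes mm [58.3 58.8] z 0.091 2906
w14 face centre [ 0.508  -0.2933] axes mm [58.2 59. ] z 0.0312 835
([1.79, 28.79, 13.83], np.float64(0.001820206374213651))
```

```bash
python3 -m inch '[{"slide":[0,5,0],"turn":0,"grip":7.2},{"slide":[0,10,0],"turn":0,"grip":7.2},{"slide":[0.5,15,0],"turn":0,"grip":7.2},{"slide":[1,20,0],"turn":0,"grip":7.2},{"slide":[1.7,25,0],"turn":0,"grip":7.2},{"slide":[1.7,28.8,2],"turn":0,"grip":7.2},{"slide":[1.7,28.8,6],"turn":0,"grip":7.2},{"slide":[1.7,28.8,11],"turn":0,"grip":7.2},{"slide":[1.7,28.8,14],"turn":0,"grip":7.2},{"slide":[1.7,28.8,14],"turn":0,"grip":7.2},{"slide":[1.7,28.8,14],"turn":0,"grip":7.2},{"slide":[1.7,28.8,14],"turn":0,"grip":7.2}]'
python3 - <<'E'
from h import *
s,p,d=shot('wrist','w15'); print(s['eef_pos'])
topface('w15',.0313,near=(.506,-.293)); topface('w15',.0313,near=(.498,-.39))
print(rel((.507,-.2935,.019),yaw_to=0))
E
```

```text
time: 29.1
eef_pos: [0.5083, -0.2946, 0.0792]
tcp_rot: [1.0, 0.001, 0.001, 0.001]
contact_force: [0.2, -0.9, 0.6]
opening: 0.841
finger_force: 0.0
[ 0.50825753 -0.29456448  0.07920973]
w15 face centre [ 0.5086 -0.2943] axes mm [57.5 58.9] z 0.0311 3756
w15 face centre [ 0.4985 -0.3921] axes mm [58.2 58.7] z 0.0311 3099
([-0.17, -0.14, 6.08], np.float64(0.0021119125714994524))
```

```bash
python3 -m inch '[{"slide":[0,-0.05,2.5],"turn":0,"grip":7.2},{"slide":[0,-0.05,4.5],"turn":0,"grip":7.2},{"slide":[0,-0.05,6],"turn":0,"grip":7.2},{"slide":[0,-0.05,6],"turn":0,"grip":7.2},{"slide":[0,-0.05,6],"turn":0,"grip":5},{"slide":[0,-0.05,6],"turn":0,"grip":5},{"slide":[0,-0.05,6],"turn":0,"grip":5},{"slide":[0,-0.05,6],"turn":0,"grip":5},{"slide":[0,-0.05,6],"turn":0,"grip":5}]'
python3 -m inch '[{"slide":[0,0,-0.4],"turn":0,"grip":5},{"slide":[-0.5,0,-0.5],"turn":0,"grip":5},{"slide":[-1.5,0,-0.5],"turn":0,"grip":5},{"slide":[-2.5,0,-0.5],"turn":0,"grip":5},{"slide":[-3.5,0,-0.5],"turn":0,"grip":5},{"slide":[-3.5,0,-0.5],"turn":0,"grip":5},{"slide":[-3.5,0,-2],"turn":0,"grip":5},{"slide":[-3.5,0,-6],"turn":0,"grip":5},{"slide":[-3.5,0,-11],"turn":0,"grip":5},{"slide":[-3.5,0,-16],"turn":0,"grip":5},{"slide":[-3.5,0,-19],"turn":0,"grip":5},{"slide":[-3.5,0,-19],"turn":0,"grip":5},{"slide":[-3.5,0,-19],"turn":0,"grip":5},{"slide":[-3.5,0,-19],"turn":0,"grip":5}]'
python3 - <<'E'
from h import *
s,p,d=shot('wrist','w16'); print(s['eef_pos'])
z=wdepth('w16',(258,238))[2]; print('bottom rel',z-.0012-.018-s['eef_pos'][2]); topface('w16',z,near=s['eef_pos'])
topface('w16',.0313,near=(.498,-.39))
E
```

```text
time: 30.05
eef_pos: [0.5084, -0.2942, 0.0192]
tcp_rot: [1.0, 0.001, 0.001, 0.001]
contact_force: [-0.7, 0.1, 5.9]
opening: 0.666
finger_force: 64.3
time: 31.45
eef_pos: [0.4714, -0.2925, 0.2058]
tcp_rot: [1.0, 0.001, -0.001, -0.001]
contact_force: [-0.5, 0.1, -1.3]
opening: 0.664
finger_force: 64.1
[ 0.47139305 -0.29254835  0.20578224]
bottom rel -0.0072432512581465935
w16 face centre [ 0.4724 -0.292 ] axes mm [58.4 58.8] z 0.2176 9374
w16 face centre [ 0.4979 -0.392 ] axes mm [56.7 58.4] z 0.0311 1958
```

```bash
python3 -m inch '[{"slide":[0,-5,0],"turn":0,"grip":5},{"slide":[1,-10,0],"turn":0,"grip":5},{"slide":[1.9,-15,0],"turn":0,"grip":5},{"slide":[1.9,-20,0],"turn":0,"grip":5},{"slide":[1.9,-25,0],"turn":0,"grip":5},{"slide":[1.9,-28.7,0],"turn":0,"grip":5},{"slide":[1.9,-28.7,1],"turn":0,"grip":5},{"slide":[1.9,-28.7,5],"turn":0,"grip":5},{"slide":[1.9,-28.7,8],"turn":0,"grip":5},{"slide":[1.9,-28.7,9],"turn":0,"grip":5},{"slide":[1.9,-28.7,9],"turn":0,"grip":5},{"slide":[1.9,-28.7,9],"turn":0,"grip":5},{"slide":[1.9,-28.7,9],"turn":0,"grip":5}]'
python3 - <<'E'
from h import *
s,p,d=shot('wrist','w17'); print(s['eef_pos'])
topface('w17',s['eef_pos'][2]+.012,near=s['eef_pos'])
E
```

```text
time: 32.8
eef_pos: [0.4919, -0.0069, 0.1191]
tcp_rot: [1.0, 0.001, 0.002, 0.0]
contact_force: [-0.1, 0.3, -0.1]
opening: 0.663
finger_force: 64.2
[ 0.4919483  -0.00687349  0.11907245]
w17 face centre [ 0.4927 -0.0064] axes mm [58.1 59.2] z 0.1309 9412
```

```bash
python3 -m inch '[{"slide":[-0.05,-0.08,1],"turn":0,"grip":5},{"slide":[-0.05,-0.08,1.8],"turn":0,"grip":5},{"slide":[-0.05,-0.08,2.1],"turn":0,"grip":5},{"slide":[-0.05,-0.08,2.1],"turn":0,"grip":5},{"slide":[-0.05,-0.08,2.1],"turn":0,"grip":5}]' | grep -E "eef|contact"; for i in 1 2; do python3 -m inch '[{"slide":[0,0,0.1],"turn":0,"grip":5},{"slide":[0,0,0.1],"turn":0,"grip":5},{"slide":[0,0,0.1],"turn":0,"grip":5}]' | grep -E "eef|contact|opening"; done
```

```text
eef_pos: [0.49, -0.0055, 0.0972]
contact_force: [-4.2, 0.7, 8.2]
eef_pos: [0.4902, -0.0055, 0.0972]
contact_force: [-5.4, 1.3, 12.4]
opening: 0.663
eef_pos: [0.4905, -0.0055, 0.0973]
contact_force: [-7.9, 1.8, 17.2]
opening: 0.663
```

```bash
python3 -m inch '[{"slide":[0,0,-0.3],"turn":0,"grip":5},{"slide":[0,0,-0.3],"turn":0,"grip":7.2},{"slide":[0,0,-0.3],"turn":0,"grip":7.2},{"slide":[0,0,-0.3],"turn":0,"grip":7.2},{"slide":[0,0,-0.7],"turn":0,"grip":7.2},{"slide":[0,0,-2],"turn":0,"grip":7.2},{"slide":[0,0,-6],"turn":0,"grip":7.2},{"slide":[0,0,-11],"turn":0,"grip":7.2},{"slide":[0,0,-13],"turn":0,"grip":7.2},{"slide":[0,0,-13],"turn":0,"grip":7.2},{"slide":[0,0,-13],"turn":0,"grip":7.2}]'
python3 - <<'E'
from h import *
s,p,d=shot('wrist','w18'); print(s['eef_pos'])
topface('w18',.1093,near=(.495,-.006))
topface('w18',.0313,near=(.498,-.39))
print(rel((.497,-.392,.078),yaw_to=0))
E
```

```text
time: 35.05
eef_pos: [0.4901, -0.0055, 0.2248]
tcp_rot: [1.0, 0.001, 0.001, 0.0]
contact_force: [-1.4, -0.4, -0.5]
opening: 0.845
finger_force: 0.0
[ 0.49008895 -0.00548256  0.2248196 ]
w18 face centre [ 0.4915 -0.0052] axes mm [58.1 58.4] z 0.109 3138
w18 face centre [ 0.495 -0.385] axes mm [44.6 55.2] z 0.0312 440
([0.72, 38.67, 14.52], np.float64(0.001823240397736292))
```

```bash
python3 -m inch '[{"slide":[0,5,0],"turn":0,"grip":7.2},{"slide":[0,10,0],"turn":0,"grip":7.2},{"slide":[0.5,15,0],"turn":0,"grip":7.2},{"slide":[0.7,20,0],"turn":0,"grip":7.2},{"slide":[0.7,25,0],"turn":0,"grip":7.2},{"slide":[0.7,30,0],"turn":0,"grip":7.2},{"slide":[0.7,35,0],"turn":0,"grip":7.2},{"slide":[0.7,38.6,2],"turn":0,"grip":7.2},{"slide":[0.7,38.6,6],"turn":0,"grip":7.2},{"slide":[0.7,38.6,11],"turn":0,"grip":7.2},{"slide":[0.7,38.6,14.5],"turn":0,"grip":7.2},{"slide":[0.7,38.6,14.5],"turn":0,"grip":7.2},{"slide":[0.7,38.6,14.5],"turn":0,"grip":7.2},{"slide":[0.7,38.6,14.5],"turn":0,"grip":7.2}]'
python3 - <<'E'
from h import *
s,p,d=shot('wrist','w19'); print(s['eef_pos'],s['qpos'])
topface('w19',.0313,near=(.498,-.39))
E
```

```text
time: 36.5
eef_pos: [0.4989, -0.3925, 0.0816]
tcp_rot: [1.0, 0.001, 0.001, 0.001]
contact_force: [1.1, -0.7, 0.3]
opening: 0.84
finger_force: 0.0
[ 0.49892793 -0.39254625  0.0816056 ] [-8.26234007e-01  3.54925914e-01  1.78269334e+00 -2.41537857e-05
  1.00031081e+00  7.42555434e-01]
w19 face centre [ 0.4968 -0.393 ] axes mm [53.3 59.5] z 0.0311 4243
```

```bash
python3 -m inch '[{"slide":[-0.05,0,2.5],"turn":0,"grip":7.2},{"slide":[-0.05,0,4.5],"turn":0,"grip":7.2},{"slide":[-0.05,0,6.2],"turn":0,"grip":7.2},{"slide":[-0.05,0,6.2],"turn":0,"grip":7.2},{"slide":[-0.05,0,6.2],"turn":0,"grip":5},{"slide":[-0.05,0,6.2],"turn":0,"grip":5},{"slide":[-0.05,0,6.2],"turn":0,"grip":5},{"slide":[-0.05,0,6.2],"turn":0,"grip":5},{"slide":[-0.05,0,6.2],"turn":0,"grip":5}]'
python3 -m inch '[{"slide":[0,0,-0.4],"turn":0,"grip":5},{"slide":[-0.5,0,-0.5],"turn":0,"grip":5},{"slide":[-1.2,0,-0.5],"turn":0,"grip":5},{"slide":[-1.8,0,-0.5],"turn":0,"grip":5},{"slide":[-1.8,0,-0.5],"turn":0,"grip":5},{"slide":[-1.8,0,-2],"turn":0,"grip":5},{"slide":[-1.8,0,-6],"turn":0,"grip":5},{"slide":[-1.8,0,-11],"turn":0,"grip":5},{"slide":[-1.8,0,-16],"turn":0,"grip":5},{"slide":[-1.8,0,-20],"turn":0,"grip":5},{"slide":[-1.8,0,-20],"turn":0,"grip":5},{"slide":[-1.8,0,-20],"turn":0,"grip":5},{"slide":[-1.8,0,-20],"turn":0,"grip":5}]'
python3 - <<'E'
from h import *
s,p,d=shot('wrist','w20'); print(s['eef_pos'])
z=wdepth('w20',(258,238))[2]; print('bottom rel',z-.0012-.018-s['eef_pos'][2]); topface('w20',z,near=s['eef_pos'])
E
```

```text
time: 37.45
eef_pos: [0.4983, -0.3925, 0.0191]
tcp_rot: [1.0, 0.001, 0.001, 0.001]
contact_force: [0.7, 0.3, 4.9]
opening: 0.669
finger_force: 64.3
time: 38.75
eef_pos: [0.4786, -0.3907, 0.2158]
tcp_rot: [1.0, 0.001, -0.001, -0.001]
contact_force: [-0.1, -0.3, -0.5]
opening: 0.665
finger_force: 64.0
[ 0.47862948 -0.39068135  0.21580965]
bottom rel -0.007331061123889093
w20 face centre [ 0.4799 -0.388 ] axes mm [57.9 64.5] z 0.2277 9427
```

```bash
python3 -m inch '[{"slide":[0,-5,0],"turn":0,"grip":5},{"slide":[0,-10,0],"turn":0,"grip":5},{"slide":[1.2,-15,0],"turn":0,"grip":5},{"slide":[1.2,-20,0],"turn":0,"grip":5},{"slide":[1.2,-25,0],"turn":0,"grip":5},{"slide":[1.2,-30,0],"turn":0,"grip":5},{"slide":[1.2,-35,0],"turn":0,"grip":5},{"slide":[1.2,-38.4,0],"turn":0,"grip":5},{"slide":[1.2,-38.4,1],"turn":0,"grip":5},{"slide":[1.2,-38.4,5],"turn":0,"grip":5},{"slide":[1.2,-38.4,8],"turn":0,"grip":5},{"slide":[1.2,-38.4,8],"turn":0,"grip":5},{"slide":[1.2,-38.4,8],"turn":0,"grip":5},{"slide":[1.2,-38.4,8],"turn":0,"grip":5}]'
python3 - <<'E'
from h import *
s,p,d=shot('wrist','w21'); print(s['eef_pos'])
topface('w21',s['eef_pos'][2]+.012,near=s['eef_pos'])
E
```

```text
time: 40.2
eef_pos: [0.4917, -0.0082, 0.1387]
tcp_rot: [1.0, 0.001, 0.001, 0.0]
contact_force: [0.8, -0.6, -0.7]
opening: 0.665
finger_force: 64.1
[ 0.49168051 -0.00819303  0.13871413]
w21 face centre [ 0.4927 -0.0077] axes mm [58.3 58.7] z 0.1506 9445
```

```bash
python3 -m inch '[{"slide":[0,-0.2,0.8],"turn":0,"grip":5},{"slide":[0,-0.2,1.5],"turn":0,"grip":5},{"slide":[0,-0.2,1.9],"turn":0,"grip":5},{"slide":[0,-0.2,1.9],"turn":0,"grip":5},{"slide":[0,-0.2,1.9],"turn":0,"grip":5}]' | grep -E "eef|contact"
python3 - <<'E'
from h import *
s,p,d=shot('wrist','w22'); print(s['eef_pos'])
topface('w22',s['eef_pos'][2]+.012,near=s['eef_pos'])
E
```

```text
eef_pos: [0.4905, -0.0055, 0.1181]
contact_force: [0.5, -0.0, -1.2]
[ 0.49051689 -0.00546478  0.11814144]
w22 face centre [ 0.4915 -0.005 ] axes mm [58.4 59. ] z 0.1301 9453
```

```bash
python3 -m inch '[{"slide":[0,0,0.2],"turn":0,"grip":5},{"slide":[0,0,0.3],"turn":0,"grip":5},{"slide":[0,0,0.35],"turn":0,"grip":5},{"slide":[0,0,0.35],"turn":0,"grip":5}]' | grep -E "eef|contact"; python3 -m inch '[{"slide":[0,0,0.05],"turn":0,"grip":5},{"slide":[0,0,0.05],"turn":0,"grip":5}]' | grep -E "eef|contact"
```

```text
eef_pos: [0.4907, -0.0055, 0.1151]
contact_force: [-0.5, 0.2, 2.2]
eef_pos: [0.4909, -0.0056, 0.1151]
contact_force: [-2.9, 0.0, 5.5]
```

```bash
python3 -m inch '[{"slide":[0,0,-0.05],"turn":0,"grip":5},{"slide":[0,0,-0.05],"turn":0,"grip":7.2},{"slide":[0,0,-0.05],"turn":0,"grip":7.2},{"slide":[0,0,-0.05],"turn":0,"grip":7.2},{"slide":[0,0,-0.7],"turn":0,"grip":7.2},{"slide":[0,0,-2],"turn":0,"grip":7.2},{"slide":[0,0,-6],"turn":0,"grip":7.2},{"slide":[0,0,-11],"turn":0,"grip":7.2},{"slide":[0,0,-13],"turn":0,"grip":7.2},{"slide":[0,0,-13],"turn":0,"grip":4},{"slide":[0,0,-13],"turn":0,"grip":4}]'
python3 - <<'E'
from h import *
s,p,d=shot('wrist','w23'); print(s['eef_pos'])
topface('w23',.1273,near=(.495,-.006))
print(rel((.405,-.393,.16),yaw_to=0))
P,ok,s,p=cloud('w20'); m=ok&(P[...,2]>.038)&(P[...,2]<.05)&(np.hypot(P[...,0]-.405,P[...,1]+.393)<.05); print('knob w20',m.sum(),P[m].mean(0))
E
```

```text
time: 42.5
eef_pos: [0.4906, -0.0055, 0.2449]
tcp_rot: [1.0, 0.001, 0.001, 0.0]
contact_force: [0.1, -0.0, 0.1]
opening: 0.516
finger_force: 0.0
[ 0.49061669 -0.00548957  0.24492318]
w23 face centre [ 0.4917 -0.0052] axes mm [58.1 58.6] z 0.127 3082
([-8.54, 38.75, 8.34], np.float64(0.001750782623182623))
knob w20 0 [nan nan nan]<stdin>:5: RuntimeWarning: Mean of empty slice.
  ret = um.true_divide(
```

Five cakes are stacked, with face centres all within 1 mm. Next is the cap.

```bash
python3 -m inch '[{"slide":[0,5,0],"turn":0,"grip":4},{"slide":[-1,10,0],"turn":0,"grip":4},{"slide":[-2,15,0],"turn":0,"grip":4},{"slide":[-3,20,0],"turn":0,"grip":4},{"slide":[-5,25,0],"turn":0,"grip":4},{"slide":[-7,30,0],"turn":0,"grip":4},{"slide":[-8.5,34,2],"turn":0,"grip":4},{"slide":[-8.5,38,6],"turn":0,"grip":4},{"slide":[-8.5,38.7,9],"turn":0,"grip":4},{"slide":[-8.5,38.7,9],"turn":0,"grip":4},{"slide":[-8.5,38.7,9],"turn":0,"grip":4},{"slide":[-8.5,38.7,9],"turn":0,"grip":4}]'
python3 - <<'E'
from h import *
s,p,d=shot('wrist','w24'); print(s['eef_pos'])
P,ok,s,p=cloud('w24')
for z0,z1,n in ((.041,.050,'knob'),(.0195,.0265,'disc')):
    m=ok&(P[...,2]>z0)&(P[...,2]<z1)&(abs(P[...,0]-.43)<.12)&(abs(P[...,1]+.35)<.12)
    q=P[m]; e=cv2.fitEllipse(cv2.convexHull((q[:,:2]*1e4).astype(np.float32))); print(n,m.sum(),np.array(e[0])/1e4,np.array(e[1])/10,np.median(q[:,2]))
E
```

```text
time: 43.75
eef_pos: [0.4069, -0.3923, 0.1554]
tcp_rot: [1.0, 0.001, 0.0, 0.0]
contact_force: [-0.5, 0.4, 0.2]
opening: 0.468
finger_force: 0.0
[ 0.40693389 -0.39225514  0.15543168]
knob 443 [ 0.40200776 -0.39240991] [20.90543671 21.42959595] 0.04502271082331687
disc 2327 [ 0.40187859 -0.39255647] [58.48400879 59.85551147] 0.02307388087775475
```

```bash
python3 -m inch '[{"slide":[-0.45,0,4],"turn":0,"grip":4},{"slide":[-0.45,0,8],"turn":0,"grip":4},{"slide":[-0.45,0,11],"turn":0,"grip":4},{"slide":[-0.45,0,12.7],"turn":0,"grip":4},{"slide":[-0.45,0,12.7],"turn":0,"grip":4},{"slide":[-0.45,0,12.7],"turn":0,"grip":4}]' 70
python3 -m inch '[{"slide":[0,0,0],"turn":0,"grip":1.5},{"slide":[0,0,0],"turn":0,"grip":1.5},{"slide":[0,0,0],"turn":0,"grip":1.5},{"slide":[0,0,0],"turn":0,"grip":1.5},{"slide":[0,0,0],"turn":0,"grip":1.5}]' 70
```

```text
time: 44.4
eef_pos: [0.403, -0.3931, 0.0292]
tcp_rot: [1.0, 0.001, 0.001, 0.001]
contact_force: [0.1, -1.0, -0.2]
opening: 0.472
finger_force: 0.0
time: 44.9
eef_pos: [0.4032, -0.394, 0.0302]
tcp_rot: [1.0, 0.001, 0.001, 0.002]
contact_force: [-0.6, 2.5, 7.0]
opening: 0.224
finger_force: 68.4
```

```bash
python3 -m inch '[{"slide":[0,0,-1],"turn":0,"grip":1.5},{"slide":[0,0,-4],"turn":0,"grip":1.5},{"slide":[0,0,-8],"turn":0,"grip":1.5},{"slide":[0,0,-12],"turn":0,"grip":1.5},{"slide":[0,0,-16],"turn":0,"grip":1.5},{"slide":[0,0,-20],"turn":0,"grip":1.5},{"slide":[0,0,-20],"turn":0,"grip":1.5},{"slide":[0,0,-20],"turn":0,"grip":1.5},{"slide":[0,0,-20],"turn":0,"grip":1.5}]'
python3 - <<'E'
from h import *
s,p,d=shot('wrist','w25'); e=s['eef_pos']; print(e)
P,ok,s,p=cloud('w25')
near=ok&(np.hypot(P[...,0]-e[0],P[...,1]-e[1])<.045)
h,b=np.histogram(P[near][:,2]-e[2],np.arange(-.03,.05,.002)); print([(round(x,3),int(n)) for x,n in zip(b,h) if n>100])
for z0,z1,n in ((-.012,-.003,'disc'),(.01,.02,'knob')):
    m=near&(P[...,2]-e[2]>z0)&(P[...,2]-e[2]<z1); q=P[m]
    if len(q)>20: c=cv2.fitEllipse(cv2.convexHull((q[:,:2]*1e4).astype(np.float32))); print(n,len(q),np.array(c[0])/1e4,np.array(c[1])/10,np.median(q[:,2])-e[2])
print(s['eef_pos'])
E
```

```text
time: 45.8
eef_pos: [0.4011, -0.3917, 0.2257]
tcp_rot: [1.0, 0.001, -0.001, -0.001]
contact_force: [-0.8, -0.2, -1.3]
opening: 0.221
finger_force: 68.6
[ 0.40107518 -0.39173154  0.2256964 ]
[(np.float64(-0.01), 500), (np.float64(-0.008), 3475), (np.float64(-0.006), 112), (np.float64(0.006), 121), (np.float64(0.008), 146), (np.float64(0.01), 158), (np.float64(0.012), 266), (np.float64(0.014), 1161), (np.float64(0.016), 137), (np.float64(0.018), 130), (np.float64(0.02), 133), (np.float64(0.022), 125), (np.float64(0.024), 149), (np.float64(0.026), 139), (np.float64(0.028), 148), (np.float64(0.03), 143), (np.float64(0.032), 110), (np.float64(0.034), 113), (np.float64(0.036), 192), (np.float64(0.038), 382), (np.float64(0.042), 158), (np.float64(0.044), 273), (np.float64(0.046), 482)]
disc 4164 [ 0.3998012  -0.39115305] [59.24070435 59.51278076] -0.007242380664698511
knob 1852 [ 0.40151111 -0.39148577] [25.93765869 50.40901794] 0.014714825346208327
[ 0.40107518 -0.39173154  0.2256964 ]
```

```bash
python3 -m inch '[{"slide":[1,-5,0],"turn":0,"grip":1.5},{"slide":[3,-10,0],"turn":0,"grip":1.5},{"slide":[5,-15,0],"turn":0,"grip":1.5},{"slide":[7,-20,0],"turn":0,"grip":1.5},{"slide":[9,-25,0],"turn":0,"grip":1.5},{"slide":[9,-30,0],"turn":0,"grip":1.5},{"slide":[9,-35,0],"turn":0,"grip":1.5},{"slide":[9,-38.5,0],"turn":0,"grip":1.5},{"slide":[9,-38.5,2],"turn":0,"grip":1.5},{"slide":[9,-38.5,5],"turn":0,"grip":1.5},{"slide":[9,-38.5,6],"turn":0,"grip":1.5},{"slide":[9,-38.5,6],"turn":0,"grip":1.5},{"slide":[9,-38.5,6],"turn":0,"grip":1.5},{"slide":[9,-38.5,6],"turn":0,"grip":1.5}]'
cat >> h.py <<'E'
def capface(n,lo=-.012,hi=-.003):
    P,ok,s,p=cloud(n); e=s['eef_pos']; m=ok&(np.hypot(P[...,0]-e[0],P[...,1]-e[1])<.045)&(P[...,2]-e[2]>lo)&(P[...,2]-e[2]<hi); q=P[m]
    c=cv2.fitEllipse(cv2.convexHull((q[:,:2]*1e4).astype(np.float32))); print('cap',len(q),np.round(np.array(c[0])/1e4,4),np.array(c[1])/10,np.median(q[:,2])-e[2],'TCP',e.round(4))
E
python3 - <<'E'
from h import *
shot('wrist','w26'); capface('w26')
E
```

```text
time: 47.25
eef_pos: [0.4921, -0.0081, 0.1687]
tcp_rot: [1.0, 0.0, 0.001, 0.0]
contact_force: [-0.7, -0.2, -1.2]
opening: 0.221
finger_force: 68.9
cap 4161 [ 0.4908 -0.0076] [59.22129517 59.56598511] -0.007156325777716188 TCP [ 0.4921 -0.0081  0.1687]
```

```bash
python3 -m inch '[{"slide":[0.2,-0.18,0.8],"turn":0,"grip":1.5},{"slide":[0.2,-0.18,1.5],"turn":0,"grip":1.5},{"slide":[0.2,-0.18,2],"turn":0,"grip":1.5},{"slide":[0.2,-0.18,2],"turn":0,"grip":1.5},{"slide":[0.2,-0.18,2],"turn":0,"grip":1.5}]' | grep -E "eef|contact"
python3 - <<'E'
from h import *
shot('wrist','w27'); capface('w27')
E
```

```text
eef_pos: [0.4929, -0.0057, 0.147]
contact_force: [-0.6, -0.0, -0.9]
cap 4167 [ 0.4918 -0.0052] [59.09057007 59.34073486] -0.00719430375832858 TCP [ 0.4929 -0.0057  0.147 ]
```

```bash
python3 -m inch '[{"slide":[0,0,0.15],"turn":0,"grip":1.5},{"slide":[0,0,0.2],"turn":0,"grip":1.5},{"slide":[0,0,0.2],"turn":0,"grip":1.5}]' | grep -E "eef|contact"; for i in 1 2; do python3 -m inch '[{"slide":[0,0,0.08],"turn":0,"grip":1.5},{"slide":[0,0,0.08],"turn":0,"grip":1.5}]' | grep -E "eef|contact"; done
```

```text
eef_pos: [0.4931, -0.0057, 0.1453]
contact_force: [-0.3, 0.0, -0.4]
eef_pos: [0.4931, -0.0057, 0.1445]
contact_force: [0.3, -0.0, -1.6]
eef_pos: [0.4933, -0.0057, 0.1443]
contact_force: [-0.7, 0.2, 3.4]
```

```bash
python3 -m inch '[{"slide":[0,0,0],"turn":0,"grip":4},{"slide":[0,0,0],"turn":0,"grip":4},{"slide":[0,0,0],"turn":0,"grip":4},{"slide":[0,0,0],"turn":0,"grip":4},{"slide":[0,0,-1],"turn":0,"grip":4},{"slide":[0,0,-3],"turn":0,"grip":4},{"slide":[0,0,-6],"turn":0,"grip":4},{"slide":[0,0,-10],"turn":0,"grip":4},{"slide":[0,0,-14],"turn":0,"grip":4},{"slide":[0,0,-17],"turn":0,"grip":4},{"slide":[0,0,-17],"turn":0,"grip":4},{"slide":[0,0,-17],"turn":0,"grip":4}]'
python3 - <<'E'
from h import *
s,p,d=shot('wrist','w28'); print(s['eef_pos'])
P,ok,s,p=cloud('w28')
for z0,z1,n in ((.155,.164,'knob'),(.133,.142,'disc')):
    m=ok&(P[...,2]>z0)&(P[...,2]<z1)&(np.hypot(P[...,0]-.493,P[...,1]+.006)<.05)
    q=P[m]; e=cv2.fitEllipse(cv2.convexHull((q[:,:2]*1e4).astype(np.float32))); print(n,m.sum(),np.array(e[0])/1e4,np.array(e[1])/10,np.median(q[:,2]))
print(rel((.4887,.144,.32),yaw_to=3.19))
E
```

```text
time: 49.75
eef_pos: [0.4934, -0.0057, 0.315]
tcp_rot: [1.0, 0.001, 0.001, 0.0]
contact_force: [-0.7, 0.3, -0.2]
opening: 0.467
finger_force: 0.0
[ 0.4933689  -0.00572048  0.31504535]
knob 328 [ 0.49209102 -0.00497365] [20.52214508 21.35375061] 0.15902203685968874
disc 1815 [ 0.49228057 -0.0051614 ] [58.50275879 59.36295166] 0.13707114868435216
([-0.38, -14.96, -0.66], np.float64(3.0949701007883714))
```

```bash
python3 -m inch '[{"slide":[-0.4,-5,0],"turn":-0.15,"grip":3.5},{"slide":[-0.4,-10,0],"turn":-0.3,"grip":3.5},{"slide":[-0.4,-15,0],"turn":-0.45,"grip":3.5},{"slide":[-0.4,-15,0],"turn":-0.6,"grip":3.5},{"slide":[-0.4,-15,0],"turn":-0.75,"grip":3.5},{"slide":[-0.4,-15,0],"turn":-0.9,"grip":3.5},{"slide":[-0.4,-15,0],"turn":-1.05,"grip":3.5},{"slide":[-0.4,-15,0],"turn":-1.2,"grip":3.5},{"slide":[-0.4,-15,0],"turn":-1.35,"grip":3.5},{"slide":[-0.4,-15,0],"turn":-1.5,"grip":3.5},{"slide":[-0.4,-15,0],"turn":-1.6,"grip":3.5},{"slide":[-0.4,-15,0],"turn":-1.6,"grip":3.5}]' | grep eef
python3 -m inch '[{"slide":[0,0,0],"turn":-0.15,"grip":3.5},{"slide":[0,0,0],"turn":-0.3,"grip":3.5},{"slide":[0,0,0],"turn":-0.45,"grip":3.5},{"slide":[0,0,0],"turn":-0.6,"grip":3.5},{"slide":[0,0,0],"turn":-0.75,"grip":3.5},{"slide":[0,0,0],"turn":-0.9,"grip":3.5},{"slide":[0,0,0],"turn":-1.05,"grip":3.5},{"slide":[0,0,0],"turn":-1.2,"grip":3.5},{"slide":[0,0,0],"turn":-1.35,"grip":3.5},{"slide":[0,0,0],"turn":-1.5,"grip":3.5},{"slide":[0,0,0],"turn":-1.58,"grip":3.5},{"slide":[0,0,0],"turn":-1.58,"grip":3.5},{"slide":[0,0,0],"turn":-1.58,"grip":3.5}]'
python3 - <<'E'
from h import *
s,p,d=shot('wrist','w29'); print(yaw(s),s['qpos'][5])
print(rel((.4887,.144,.0455),yaw_to=3.19))
P,ok,s,p=cloud('w29'); m=ok&(P[...,2]>.066)&(P[...,2]<.076)&(np.hypot(P[...,0]-.4887,P[...,1]-.144)<.035); q=P[m][:,:2]
r=cv2.minAreaRect((q*1e4).astype(np.float32)); print('bar',np.array(r[0])/1e4,np.array(r[1])/10,r[2],len(q))
E
```

```text
eef_pos: [0.488, 0.1442, 0.3115]
time: 52.3
eef_pos: [0.4885, 0.1443, 0.3128]
tcp_rot: [-0.019, 1.0, -0.0, -0.001]
contact_force: [0.6, -0.0, 0.1]
opening: 0.41
finger_force: 0.0
-3.10443761234611 -1.5201953683883505
([-0.05, -0.02, 26.75], np.float64(-0.010732314114267894))
bar [0.48681089 0.14312418] [43.00914001 13.34184265] 2.234898090362549 346
```

```bash
python3 -m inch '[{"slide":[0,0,5],"turn":0,"grip":3.5},{"slide":[0,0,10],"turn":0,"grip":3.5},{"slide":[0,0,15],"turn":0,"grip":3.5},{"slide":[0,0,20],"turn":0,"grip":3.5},{"slide":[0,0,23],"turn":0,"grip":3.5},{"slide":[0,0,25.5],"turn":0,"grip":3.5},{"slide":[0,0,26.7],"turn":0,"grip":3.5},{"slide":[0,0,26.7],"turn":0,"grip":3.5},{"slide":[0,0,26.7],"turn":0,"grip":3.5},{"slide":[0,0,26.7],"turn":0,"grip":1},{"slide":[0,0,26.7],"turn":0,"grip":1},{"slide":[0,0,26.7],"turn":0,"grip":1},{"slide":[0,0,26.7],"turn":0,"grip":1},{"slide":[0,0,26.7],"turn":0,"grip":1}]' 40
python3 -c "
from h import *
s=ctrl.get_state();print(yaw(s)%6.2832,s['wrist_torque'])"
```

```text
time: 53.75
eef_pos: [0.4904, 0.144, 0.0488]
tcp_rot: [-0.02, 1.0, -0.0, 0.002]
contact_force: [-1.5, -3.6, 7.1]
opening: 0.155
finger_force: 40.9
3.1820257881459444 [-0.39388435  0.17333951  0.04314131]
```

```bash
python3 -m inch '[{"slide":[0,0,0],"turn":0.12,"grip":1},{"slide":[0,0,0],"turn":0.24,"grip":1},{"slide":[0,0,0],"turn":0.36,"grip":1},{"slide":[0,0,0],"turn":0.48,"grip":1},{"slide":[0,0,0],"turn":0.6,"grip":1},{"slide":[0,0,0],"turn":0.72,"grip":1},{"slide":[0,0,0],"turn":0.84,"grip":1},{"slide":[0,0,0],"turn":0.96,"grip":1},{"slide":[0,0,0],"turn":1.08,"grip":1},{"slide":[0,0,0],"turn":1.2,"grip":1},{"slide":[0,0,0],"turn":1.3,"grip":1},{"slide":[0,0,0],"turn":1.3,"grip":1}]'
python3 -m inch '[{"slide":[0,0,0],"turn":0.12,"grip":1},{"slide":[0,0,0],"turn":0.24,"grip":1},{"slide":[0,0,0],"turn":0.36,"grip":1},{"slide":[0,0,0],"turn":0.48,"grip":1},{"slide":[0,0,0],"turn":0.6,"grip":1},{"slide":[0,0,0],"turn":0.72,"grip":1},{"slide":[0,0,0],"turn":0.84,"grip":1},{"slide":[0,0,0],"turn":0.96,"grip":1},{"slide":[0,0,0],"turn":1.08,"grip":1},{"slide":[0,0,0],"turn":1.2,"grip":1},{"slide":[0,0,0],"turn":1.28,"grip":1},{"slide":[0,0,0],"turn":1.32,"grip":1},{"slide":[0,0,0],"turn":1.32,"grip":1},{"slide":[0,0,0],"turn":1.32,"grip":1}]'
python3 -c "
from h import *
s=ctrl.get_state();print(yaw(s)%6.2832,s['wrist_torque'],s['qpos'])"
```

```text
time: 54.95
eef_pos: [0.4893, 0.1425, 0.0487]
tcp_rot: [0.589, 0.808, -0.002, 0.001]
contact_force: [-4.3, -7.7, 10.4]
opening: 0.157
finger_force: 41.4
time: 56.35
eef_pos: [0.4876, 0.1431, 0.0487]
tcp_rot: [0.961, 0.278, -0.003, 0.001]
contact_force: [-9.0, -5.9, 14.8]
opening: 0.154
finger_force: 42.0
0.5632510130578162 [-1.15556858  1.42852154  0.05896967] [ 0.08700286  0.15995222  2.09938342 -0.00373595  0.88771551  1.09691393]
```

```bash
python3 -m inch '[{"slide":[0,0,-0.2],"turn":0,"grip":3},{"slide":[0,0,-0.2],"turn":0,"grip":3},{"slide":[0,0,-0.2],"turn":0,"grip":3},{"slide":[0,0,-0.2],"turn":0,"grip":3},{"slide":[0,0,-2],"turn":0,"grip":3},{"slide":[0,0,-5],"turn":0,"grip":3},{"slide":[0,0,-10],"turn":0,"grip":3},{"slide":[0,0,-15],"turn":0,"grip":3},{"slide":[0,0,-20],"turn":0,"grip":3},{"slide":[0,0,-25],"turn":0,"grip":3},{"slide":[0,0,-27.5],"turn":0,"grip":3},{"slide":[0,0,-27.5],"turn":0,"grip":3},{"slide":[0,0,-27.5],"turn":0,"grip":3}]'
python3 - <<'E'
from h import *
s,p,d=shot('wrist','w30'); print(yaw(s))
P,ok,s,p=cloud('w30'); m=ok&(P[...,2]>.066)&(P[...,2]<.076)&(np.hypot(P[...,0]-.4887,P[...,1]-.144)<.035); q=P[m][:,:2]
r=cv2.minAreaRect((q*1e4).astype(np.float32)); print('bar',np.array(r[0])/1e4,np.array(r[1])/10,r[2],len(q))
_,t,_=shot('top','t30')
u=wproj((.4887,.144,.04),s).astype(int); 
a=cv2.resize(p[u[1]-50:u[1]+50,u[0]-50:u[0]+50,::-1],(400,400),interpolation=cv2.INTER_CUBIC)
b=cv2.resize(t[150:220,90:290,::-1],None,fx=2,fy=2); b=cv2.copyMakeBorder(b,0,400-b.shape[0],0,0,cv2.BORDER_CONSTANT)
cv2.imwrite('pics/fin.png',np.hstack([a,b]))
E
```

```text
time: 57.65
eef_pos: [0.4887, 0.1444, 0.3212]
tcp_rot: [0.961, 0.277, -0.0, -0.0]
contact_force: [-0.1, 0.2, -0.8]
opening: 0.351
finger_force: 0.0
0.5619050586478256
bar [0.48766011 0.14454221] [44.7163269  13.65813293] 31.942724227905273 350
```

View pics/fin.png

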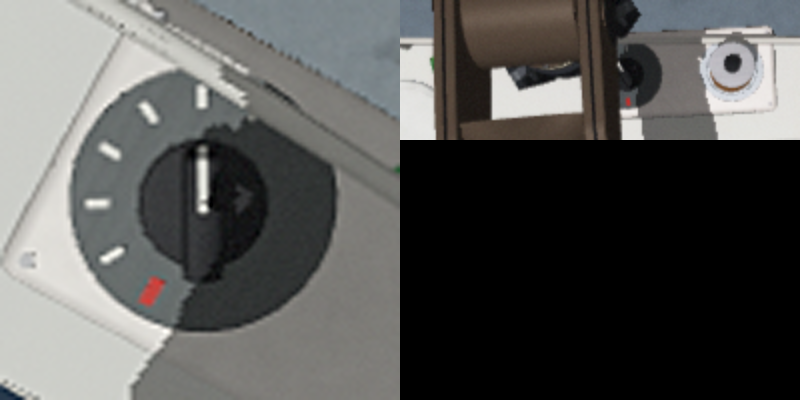

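The pointer (crop (203,150)) is on the fifth tick after the red mark. The top view shows the capped stack still standing at (733,63). The arm is clear of everything, so I'm handing in.

```bash
python3 -c "
from plant import ctrl
print(ctrl.sign_off())"
```

```text
the job is handed in; nothing more can be done
None
```

I turned the dial back to zero, stacked all five fish cakes centred to about 3 mm on the plate with the cap flat on top, then set the dial to five clicks; the carton was not touched and I signed the job off at about 58 s.

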